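# Lay out the film-loading places before lights out

### The arm

A 6-joint arm with a two-finger parallel gripper is mounted at the origin on a cart in front of the work surface, level with it; the furniture and walls round the work are solid. World frame = base frame: x ahead of the robot, y to its left, z up, the work surface at z = 0. Lengths are in mm, angles in rad, forces in N, time in s.
With the tool pointing down it reaches from about 300 to 775 mm from the base axis. Payload 14.6 kg.
Tool frame: the origin (TCP) lies between the finger pads; the fingertips stand 8 mm ahead of it and the grasp point (between the pads) lies 11 mm behind it; x points along the fingers, y is the direction in which the jaws open and shut, and the axes are right-handed (so a half turn about x gives the same grasp; the last joint's range is limited). The gripper opens to 94 mm and grips with 3 to 60 N. Pads are 16 mm wide; open, the fingers measure 119 mm over their backs; the gripper's body (75 mm by 177 mm) begins 78 mm behind the grasp point.
Start: joints at [-1.221, 0.3, 1.521, -0, 1.321, -0.067], TCP at [222.652, -502.907, 192.746] pointing down, gripper open.
Joint ranges: [-3.03, 3.03], [-0.79, 2.21], [0.23, 2.52], [-1.04, 4.18], [0, 3.07], [-2.55, 2.55]. Speed limits (rad/s): [2.22, 2.22, 2.57, 3.14, 3.14, 3.14].

### API

Orientations are given as [roll, pitch, yaw] about the fixed x, y, z axes, in that order (R = Rz(yaw) Ry(pitch) Rx(roll)).
In Python, from cell import telemetry, camera, calibration, order gives the robot as it stands.
- The arm moves only by the shell command python3 -m handwheel 'ROWS' [FORCE]. ROWS is JSON, a list of rows, each a list of 7 numbers: the turn, a rotation vector about the tool's x, y, z as a fraction of full scale, then the shift along the tool's x, y, z as a fraction of full scale, then the opening, from 0 (shut) to 1 (fully open). A call has 1 to 12 rows; each row is the pose to reach, as a shift and turn from the pose measured when the call began, along the tool's axes at that moment, turning the shorter way round; what a row does not reach only later rows make up. Full scale, the value 1, is 300 mm for a shift and pi rad for a turn. A row lasts 1/8 s, in which the tool goes at most 62.5 mm and 10.7 degrees, less where a joint would pass 70% of its speed; a pose out of reach is approached as far as the arm can. A call with a number of a shift or a turn outside -1 to 1 is refused whole. A call with a gripper value outside its range is refused whole. The fingers move at their own pace and stop on an object; FORCE is the grip in N (left out, the last holds). Time passes only in rows, so rows that repeat a pose let the fingers close. It gives the time, the measured TCP pose, the force and the opening at its end, in the units of the state.
- telemetry.read_state(): the state, without advancing time (a new reading comes with each control period).
- camera(name): name is "scene" or "top"; returns the picture (480x640x3 uint8, red, green, blue); there is no depth.
- calibration(name): a dict with "fov_y" (degrees; the focal length in pixels is half the picture's height over the tangent of half this angle, whatever the lens; pixels are square), "cx", "cy" (the principal point, pixels), "position" and "attitude" of the camera in the world. Camera axes: x right, y down, z forward; pixel columns grow to the right and rows downward; lengths in mm; the calibration is good to about 2 mm. A picture is of the moment at which its call begins. calibration takes no time and is no camera call.
- order.sign_off(): hands the job in, once; it reports no verdict.
The state is a dict: "clock": time; "joints": joint angles; "qd": joint speeds; "effort": joint torques, N m; "eef_pos": TCP position; "eef_rot": TCP orientation; "wrist_force": force on the tool from outside, world axes, zero at the start; "moment": the same for the moment, N m; "finger_gap": finger opening in mm.
Only numpy, scipy, OpenCV 4.12 (cv2) and the standard library are available. Lean on these libraries where they do the work, as an engineer would, in place of code of your own. Each camera call takes 0.05 s, during which the arm holds its last target.

### The job

The light is about to go out for loading film, and everything must then be found by touch: put the developing tank, the film reel, the film canister and the scissors that lie scattered in front of you each fully home in the beech stand made for it (tank in the large well, canister in the small well, reel on the spindle, scissors flat in their cut-out with the finger bows at its wide end). Lower each thing in rather than dropping it, and leave the conical measure and the dropper bottle standing where they are.

Things in the scene. Friction and masses are not known exactly. Their poses are not given: they have to be found in the camera images.
- tank: Small black developing tank with red cap, loose, upright. Body 66 mm across up to 80 mm height, lid 68 mm across from 80 to 100, red cap 44 mm across from 100 to 116 mm (lid and cap do not come off). 0.2 to 0.45 kg. Origin: centre of the underside; z up. Grip the red cap from above with the fingertips at 102 mm or more, just over the lid, or grip round the body.
- reel: Spiral film reel, loose, lying flat with its axis upright: two black-and-white flanges 66 mm across, 2 mm thick, at the bottom and at the top (38 to 40 mm), on a hub 30 mm across with an open bore about 23 mm across. 43 g. Origin: centre of the underside, on the axis; z up. Grip it from above across the flange rims (66 mm).
- film_can: Film canister, translucent whitish with a grey cap, loose, upright: 51 mm tall, body 31 mm across, cap 34 mm across in the top 7 mm. About 30 g. Origin: centre of the underside; z up.
- scissors: Closed paper scissors lying flat, loose: 156 mm long, 8 mm thick, 67 mm wide over the black finger bows, 70 g. Origin: middle of the length, at the underside; y along them: bows at y +30 to +78 mm, blades 13 mm wide from y -78 to about +16, shank widening from 13 to 20 mm between +16 and +30; z up. Grip the neck closing along x at y about +17 mm (pads clear of the bows, centre of mass at +33).
- tank_stand: Fixed square beech block 112 x 112 mm, 34 mm high, with one large round well bored in its middle: 76 mm across, its floor 10 mm above the bench (24 mm deep). Origin: centre of the underside, on the well's axis; z up.
- reel_stand: Fixed round beech base 90 mm across, 12 mm high, with an upright steel spindle in its middle: 13 mm across, tapering from 44 mm to its tip 55 mm above the bench. The reel's bore goes over it and the reel lies on the base. Origin: centre of the underside, on the spindle's axis; z up.
- can_stand: Fixed square beech block 72 x 72 mm, 26 mm high, with one small round well bored in its middle: 43 mm across, its floor 10 mm above the bench (16 mm deep). Origin: centre of the underside, on the well's axis; z up.
- scissors_board: Fixed flat beech board 116 x 200 mm, 14 mm high, with a black-lined cut-out (floor at 6 mm) shaped for the scissors, home when their axes agree with the board's and their origin is 6 mm over its own. Origin: centre of the underside. Along y: bows' part 84 mm wide, y +44 to +88 mm; finger groove across the whole board, open at both sides, -10 to +44; blade slot 30 mm wide, -10 to -88. z up.
- measure: Clear conical measure, loose bystander standing upright among the things: 90 mm tall, 46 mm across. Origin: centre of the underside; z up. Leave it where it is.
- dropper: Small brown dropper bottle with a black bulb, loose bystander standing upright among the things: 89 mm tall, 32 mm across. Origin: centre of the underside; z up. Leave it where it is.
Mind the look-alikes: they are no part of the job. Of the things like the film_can, leave any that is red; of the rest the larger one is meant.

How it is judged (in metres and radians):
At the end, for the whole second after the job is handed in: Tank, reel and canister upright (0.12 rad) on the floor of their own stands (height within 4 mm, axis within 8 mm, 9 mm for reel and canister); scissors flat on the floor of their cut-out (within 12 mm across, 14 mm along, 0.2 rad); all four at rest (horizontal distance between tank and tank_stand below 0.008 m and z of tank in the frame of tank_stand between 0.006 and 0.014 m and angle between each of tank, reel, film_can's own z axis and vertical below 0.12 rad and linear speed of each of tank, reel, film_can, scissors below 0.02 m/s and horizontal distance between reel and reel_stand below 0.009 m and z of reel in the frame of reel_stand between 0.008 and 0.016 m and horizontal distance between film_can and can_stand below 0.009 m and z of film_can in the frame of can_stand between 0.006 and 0.014 m and x of scissors in the frame of scissors_board between -0.012 and 0.012 m and y of scissors in the frame of scissors_board between -0.014 and 0.014 m and z of scissors in the frame of scissors_board between 0.003 and 0.009 m and angle between scissors's own z axis and vertical below 0.1 rad and angle between the y axis of scissors and the y axis of scissors_board, either way round below 0.2 rad); the robot touches nothing.
It fails at once if the tank, reel, canister or scissors are dropped or knocked: moving faster than 0.8 m/s while the fingers do not hold them ((linear speed of tank above 0.8 m/s and contact force between the fingers and tank below 0.1 N) or (linear speed of reel above 0.8 m/s and contact force between the fingers and reel below 0.1 N) or (linear speed of film_can above 0.8 m/s and contact force between the fingers and film_can below 0.1 N) or (linear speed of scissors above 0.8 m/s and contact force between the fingers and scissors below 0.1 N)).
It fails at once if the small conical measure is tipped (over 0.5 rad) or shifted by more than 40 mm (angle between measure's own z axis and vertical above 0.5 rad or distance of measure from where it was at the start of the episode above 0.04 m).
It fails at once if the dropper bottle is tipped (over 0.5 rad) or shifted by more than 40 mm (angle between dropper's own z axis and vertical above 0.5 rad or distance of dropper from where it was at the start of the episode above 0.04 m).
It also fails if it takes over 106 s, if anything falls off the work surface, if the arm or the gripper's body presses on something with over 40 N, if the wrist force passes 120 N, or if a joint passes its speed limit or range.

## Working session

There is one attempt and no reset: what is moved stays moved. The work goes in short steps, Python scripts to look and compute and a shell command to move; the robot and the scene stay as the last step left them, time stands still between calls to the robot, and variables do not carry over. Pictures are saved under pics/ and viewed, and the job is handed in when it is done.

```bash
mkdir -p pics; ls; python3 - <<'E'
from cell import telemetry,camera,calibration
import cv2
print(telemetry.read_state())
for n in("scene","top"):
    print(n,calibration(n)); cv2.imwrite(f"pics/{n}0.png",camera(n)[:,:,::-1])
E
```

```text
pics
{'clock': 0.0, 'joints': array([-1.22062189e+00,  3.00503877e-01,  1.52160715e+00, -9.49633860e-06,
        1.32070819e+00, -6.66017621e-02]), 'qd': array([ 9.90662467e-04,  1.93428453e-03, -4.01774056e-05,  3.50856288e-04,
       -1.40344958e-03,  1.12816860e-03]), 'effort': array([ 5.93475361e-04, -5.31803620e+01, -3.52735698e+01,  7.08882906e-02,
        2.44696724e-02, -6.50537595e-05]), 'eef_pos': array([ 222.54153566, -502.64648688,  192.1573397 ]), 'eef_rot': array([-1.62989923,  1.56956972,  1.92847197]), 'wrist_force': array([-0.88045744, -0.20992794,  0.20347515]), 'moment': array([-0.03095678, -0.02398704, -0.0101343 ]), 'finger_gap': 93.85113798745152}
scene {'fov_y': 50.59384267243937, 'cx': 326.14519871195296, 'cy': 239.24270562667564, 'position': array([  26.42096813, -713.43995156,  476.39389359]), 'attitude': array([-2.03112157,  0.00303888, -0.59900106])}
top {'fov_y': 43.9788510630229, 'cx': 313.10674856684483, 'cy': 240.3810357327452, 'position': array([ 278.01428241,   11.4471965 , 1139.10018167]), 'attitude': array([-2.94097312,  0.00617433, -1.66487142])}
```

View pics/scene0.png

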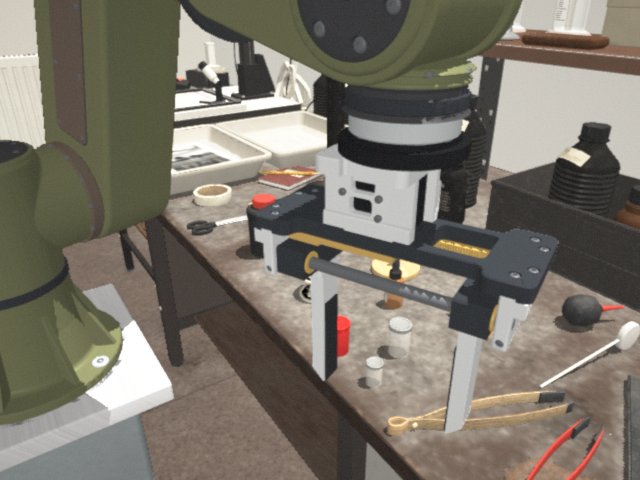

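View pics/top0.png

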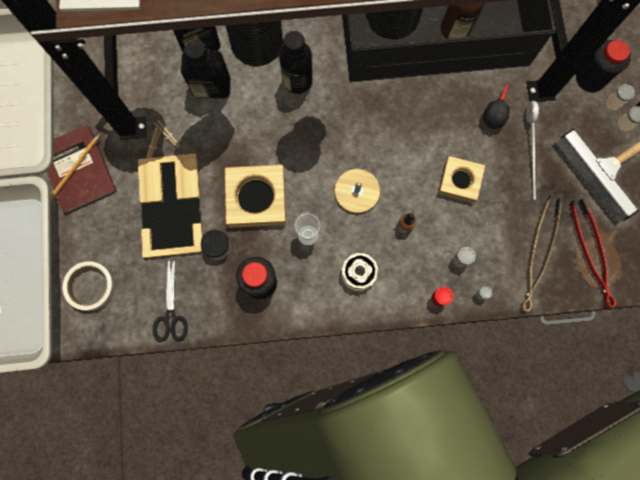

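```bash
cat > h.py <<'E'
import numpy as np
from scipy.spatial.transform import Rotation as R
from cell import calibration
def cam(n):
    c=calibration(n); f=240/np.tan(np.radians(c['fov_y']/2))
    return c,f,R.from_euler('xyz',c['attitude']).as_matrix(),np.array(c['position'])
def unproj(n,u,v,z):
    c,f,M,p=cam(n); d=M@np.array([(u-c['cx'])/f,(v-c['cy'])/f,1]); return p+d*(z-p[2])/d[2]
def proj(n,P):
    c,f,M,p=cam(n); q=M.T@(np.array(P,float)-p); return np.array([c['cx']+f*q[0]/q[2],c['cy']+f*q[1]/q[2]])
E
python3 - <<'E'
import cv2
im=cv2.imread('pics/top0.png')
cv2.imwrite('pics/t_a.png',cv2.resize(im[145:345,130:330],(800,600)[:1]*2 if 0 else (600,600),interpolation=cv2.INTER_CUBIC))
cv2.imwrite('pics/t_b.png',cv2.resize(im[150:320,310:510],(800,680) if 0 else (700,595),interpolation=cv2.INTER_CUBIC))
E
```

```text
(no output)
```

View pics/t_a.png

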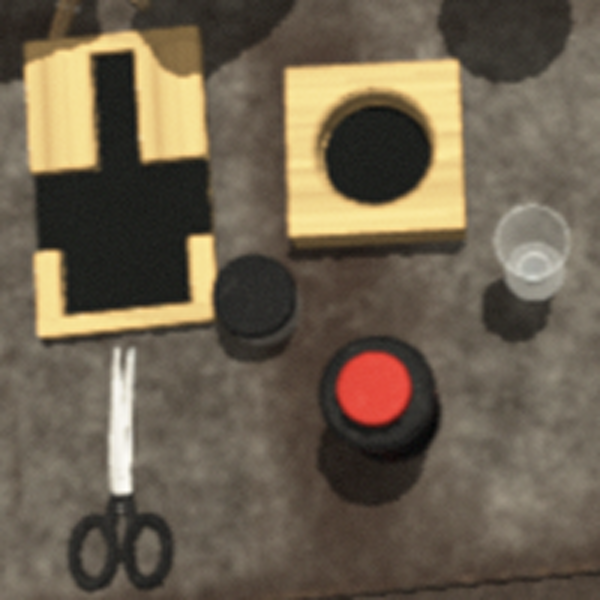

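View pics/t_b.png

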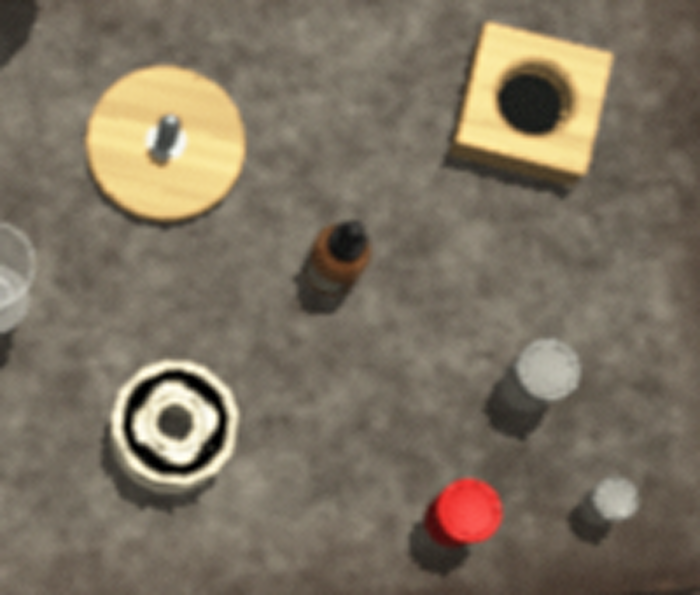

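```bash
cat > m.py <<'E'
from h import *
def A(U,V): return (U+.5)/3-.5+130,(V+.5)/3-.5+145
def B(U,V): return (U+.5)/3.5-.5+310,(V+.5)/3.5-.5+150
def w(p,z): return unproj('top',*p,z)[:2]
def pr(n,x): print(n,np.round(x,1))
pr('tank',w(A(374,387),116)); pr('tank edges LR',[w(A(335,387),116),w(A(413,387),116)])
def corners(n,P,z):
    W=np.array([w(p,z) for p in P]); pr(n,W.mean(0)); pr(' sides',[np.linalg.norm(W[i]-W[i-1]) for i in range(4)])
    e=W[1]-W[0]; e2=W[2]-W[1]; print(' ang',np.degrees(np.arctan2(*e[::-1])),np.degrees(np.arctan2(*e2[::-1])))
corners('tstand',[A(284,67),A(459,59),A(466,231),A(288,239)],34)
corners('board',[A(25,44),A(198,27),A(214,322),A(38,338)],14)
corners('cstand',[B(488,22),B(612,55),B(583,176),B(460,143)],26)
tip=w(A(123,348),5); b=(w(A(95,588),5)+w(A(148,587),5))/2
pr('sc tip',tip);pr('bow',b);pr('mid',(tip+b)/2);print(np.linalg.norm(tip-b),np.degrees(np.arctan2(*(b-tip)[::-1])))
pr('reel',w(B(175,422),40)); pr(' diam',w(B(112,422),40)-w(B(239,422),40))
pr('rstand',w(B(166,143),12)); pr(' diam',w(B(87,143),12)-w(B(246,143),12))
pr('can',w(B(549,371),51)); pr(' diam',w(B(517,371),51)-w(B(581,371),51))
pr('small',w(B(615,499),40)); pr('red',w(B(469,512),51))
pr('measure',w(A(533,240),90)); pr('dropper',w(B(350,238),89)); 
for z in(30,40,50,60):pr('cup',w(A(255,296),z))
E
python3 m.py
```

```text
tank [436.7 105.4]
tank edges LR [[438.8 127.9]
 [434.6  82.9]]
tstand [604.  101.3]
 sides [114.8 113.7 114.9 113.4]
 ang -92.7676441056916 177.41869653775723
board [604.2 270.7]
 sides [199.  115.1 200.1 113.1]
 ang -89.59964531989648 179.81229880414466
cstand [ 600.2 -305. ]
 sides [72.9 71.1 72.8 69.7]
 ang -111.34426166855759 158.65235175909797
sc tip [494.6 275.1]
bow [342.1 283.2]
mid [418.4 279.1]
152.68950456855438 176.9941182062116
reel [436.3 -84. ]
 diam [ 6.4 67.4]
rstand [598.4 -98.7]
 diam [ 8.6 88.9]
can [ 443.1 -283.3]
 diam [ 3.2 33.7]
small [ 373.4 -311. ]
red [ 372.9 -230.8]
measure [520.9   5.5]
dropper [ 516.5 -180.6]
cup [515.3 184.2]
cup [513.2 182.7]
cup [511.1 181.1]
cup [508.9 179.6]
```

```bash
cat > go.py <<'E'
# usage: go.py x y tipz jawdeg : prints row for the target (tip height = TCP-8)
import sys
from h import *
from cell import telemetry
s=telemetry.read_state(); M=R.from_euler('xyz',s['eef_rot']).as_matrix(); p=np.array(s['eef_pos'])
x,y,t,a=map(float,sys.argv[1:5])
ya=np.degrees(np.arctan2(M[1,1],M[0,1]))
print('tcp',np.round(p,1),'jaw',round(ya,1),'toolx',np.round(M[:,0],3),'q1,q6',np.round(s['joints'][[0,5]],2),'gap',round(s['finger_gap'],1),'t',round(s['clock'],2),'F',np.round(s['wrist_force'],1))
best=None
for k in (0,180):
    b=np.radians(a+k); X=np.array([0,0,-1.]);Y=np.array([np.cos(b),np.sin(b),0]);T=np.c_[X,Y,np.cross(X,Y)]
    rv=R.from_matrix(M.T@T).as_rotvec()
    print('k',k,'row',np.round(rv/np.pi,4).tolist(),np.round(M.T@(np.array([x,y,t+8])-p)/300,4).tolist(),'deg',round(np.degrees(np.linalg.norm(rv)),1),'mm',round(np.linalg.norm([x-p[0],y-p[1],t+8-p[2]])))
E
python3 go.py 436.7 105.4 180 90
python3 - <<'E'
from h import *
print(unproj('top',137,130,0),[ (z,proj('top',[700,330,z])) for z in (0,200,400,600)])
E
```

```text
tcp [ 222.6 -502.7  192.2] jaw -66.1 toolx [-0.     0.001 -1.   ] q1,q6 [-1.22 -0.07] gap 93.9 t 0.1 F [-1.   0.1 -0.8]
k 0 row [-0.8673, -0.0005, 0.0001] [0.0159, -1.5644, -1.4732] deg 156.1 mm 645
k 180 row [0.1327, 0.0001, 0.0003] [0.0159, -1.5644, -1.4732] deg 23.9 mm 645
[771.82236651 332.17332502   0.        ] [(0, array([139.3274642 , 163.39538556])), (200, array([104.54109249, 124.62666751])), (400, array([52.79926114, 66.96142759])), (600, array([-32.28927568, -27.86805105]))]
```

```bash
python3 go.py 443.1 -283.3 110 -90
```

```text
tcp [ 222.6 -502.7  192.2] jaw -66.1 toolx [-0.     0.001 -1.   ] q1,q6 [-1.22 -0.07] gap 93.9 t 0.1 F [-1.   0.1 -0.8]
k 0 row [0.1327, 0.0001, 0.0003] [0.2479, -0.3708, -0.9682] deg 23.9 mm 320
k 180 row [-0.8673, -0.0005, 0.0001] [0.2479, -0.3708, -0.9682] deg 156.1 mm 320
```

```bash
python3 -m handwheel '[[0.1327,0,0,0.2479,-0.3708,-0.9682,0.75],[0.1327,0,0,0.2479,-0.3708,-0.9682,0.75],[0.1327,0,0,0.2479,-0.3708,-0.9682,0.75],[0.1327,0,0,0.2479,-0.3708,-0.9682,0.75],[0.1327,0,0,0.2479,-0.3708,-0.9682,0.75],[0.1327,0,0,0.2479,-0.3708,-0.9682,0.75],[0.1327,0,0,0.2479,-0.3708,-0.9682,0.75],[0.1327,0,0,0.2479,-0.3708,-0.9682,0.75],[0.1327,0,0,0.2479,-0.3708,-0.9682,0.75]]' 15; python3 go.py 443.1 -283.3 24 -90
python3 - <<'E'
from cell import camera
import cv2
for n in("scene","top"): cv2.imwrite(f"pics/{n}1.png",camera(n)[:,:,::-1])
E
```

```text
clock: 1.23
eef_pos: [442.4, -284.4, 118.4]
eef_rot: [-1.595, 1.57, 1.545]
wrist_force: [-0.4, 0.3, -0.2]
finger_gap: 70.3
tcp [ 442.4 -284.4  118.4] jaw -90.1 toolx [ 0.     0.001 -1.   ] q1,q6 [-0.64  0.93] gap 70.3 t 1.23 F [-0.4  0.3 -0.2]
k 0 row [-0.0006, -0.0, 0.0002] [0.2879, -0.0035, -0.0022] deg 0.1 mm 86
k 180 row [0.9994, 0.0003, 0.0] [0.2879, -0.0035, -0.0022] deg 179.9 mm 86
```

View pics/scene1.png

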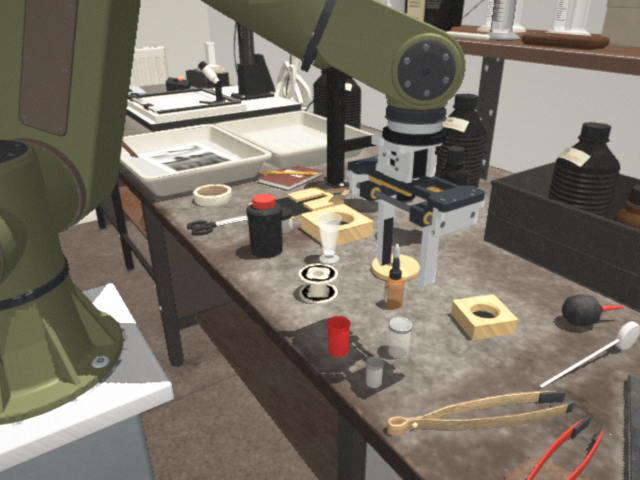

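View pics/top1.png

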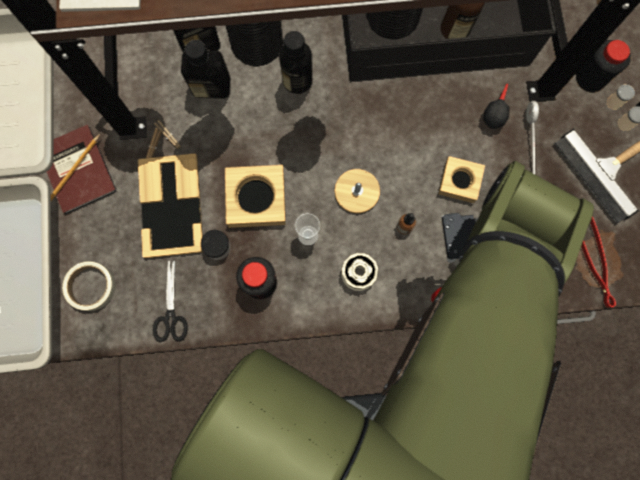

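```bash
python3 - <<'E'
from h import *
for n,P in dict(tcp=[442,-284,118],tipL=[442,-249,110],tipR=[442,-319,110],can=[443,-283,51],canb=[443,-283,0],tank=[437,105,116],reel=[436,-84,40],tst=[604,101,34],cst=[600,-305,26],scn=[401,280,8],sctip=[494.6,275,5]).items(): print(n,proj('scene',P).round(),proj('top',P).round())
print(unproj('scene',399.5,325,51))
E
```

```text
tcp [402. 283.] [476. 250.]
tipL [385. 277.] [456. 252.]
tipR [419. 300.] [495. 249.]
can [399. 323.] [466. 256.]
canb [397. 352.] [460. 260.]
tank [263. 198.] [255. 273.]
reel [317. 273.] [360. 270.]
tst [335. 217.] [255. 194.]
cst [483. 309.] [463. 178.]
scn [214. 222.] [170. 309.]
sctip [253. 215.] [171. 261.]
[ 440.8675698  -286.93106525   51.        ]
```

```bash
python3 -m handwheel '[[0,0,0,0.1,-0.004,-0.002,0.6],[0,0,0,0.18,-0.004,-0.002,0.6],[0,0,0,0.24,-0.004,-0.002,0.6],[0,0,0,0.287,-0.004,-0.002,0.6],[0,0,0,0.287,-0.004,-0.002,0.6],[0,0,0,0.287,-0.004,-0.002,0.15],[0,0,0,0.287,-0.004,-0.002,0.15],[0,0,0,0.287,-0.004,-0.002,0.15],[0,0,0,0.287,-0.004,-0.002,0.15],[0,0,0,0.287,-0.004,-0.002,0.15],[0,0,0,0.287,-0.004,-0.002,0.15]]' 15;  python3 go.py 600.2 -305 84 -90
```

```text
clock: 2.7
eef_pos: [443.5, -283.0, 32.6]
eef_rot: [-2.915, 1.57, 0.225]
wrist_force: [-0.6, -0.2, 6.0]
finger_gap: 32.8
tcp [ 443.5 -283.    32.6] jaw -90.1 toolx [ 0.001  0.    -1.   ] q1,q6 [-0.64  0.93] gap 32.8 t 2.7 F [-0.6 -0.2  6. ]
k 0 row [-0.0005, -0.0002, 0.0] [-0.1977, 0.0725, -0.5226] deg 0.1 mm 169
k 180 row [0.9995, 0.0001, 0.0003] [-0.1977, 0.0725, -0.5226] deg 179.9 mm 169
```

```bash
python3 -m handwheel '[[0,0,0,-0.05,0,0,0.15],[0,0,0,-0.14,0,0,0.15],[0,0,0,-0.198,0.02,-0.1,0.15],[0,0,0,-0.198,0.04,-0.25,0.15],[0,0,0,-0.198,0.06,-0.38,0.15],[0,0,0,-0.198,0.0725,-0.47,0.15],[0,0,0,-0.198,0.0725,-0.5226,0.15],[0,0,0,-0.198,0.0725,-0.5226,0.15],[0,0,0,-0.198,0.0725,-0.5226,0.15]]' 15;  python3 go.py 600.2 -305 34.5 -90
python3 - <<'E'
from cell import camera
import cv2
for n in("scene","top"): cv2.imwrite(f"pics/{n}2.png",camera(n)[:,:,::-1])
E
```

```text
clock: 3.82
eef_pos: [599.6, -305.0, 92.4]
eef_rot: [-2.664, 1.57, 0.476]
wrist_force: [-0.6, 0.3, -0.1]
finger_gap: 32.8
tcp [ 599.6 -305.    92.4] jaw -90.1 toolx [ 0.  0. -1.] q1,q6 [-0.53  1.05] gap 32.8 t 3.83 F [-0.6  0.3 -0.1]
k 0 row [-0.0005, -0.0001, 0.0001] [0.1664, -0.0, -0.0018] deg 0.1 mm 50
k 180 row [0.9995, 0.0001, 0.0002] [0.1664, -0.0, -0.0018] deg 179.9 mm 50
```

View pics/scene2.png

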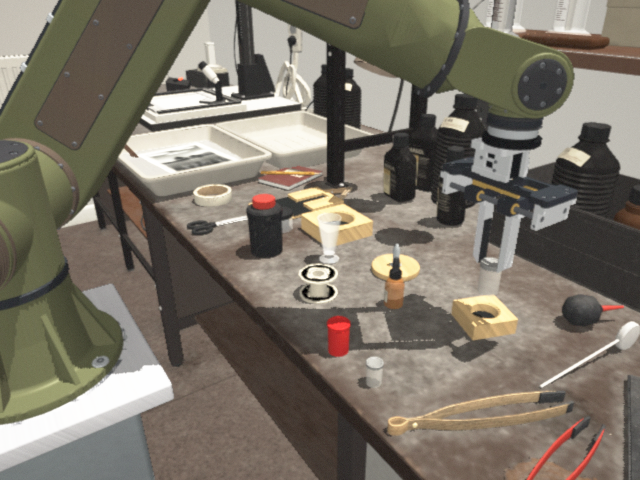

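```bash
python3 -m handwheel '[[0,0,0,0.04,0,-0.002,0.15],[0,0,0,0.08,0,-0.002,0.15],[0,0,0,0.11,0,-0.002,0.15],[0,0,0,0.135,0,-0.002,0.15],[0,0,0,0.15,0,-0.002,0.15],[0,0,0,0.16,0,-0.002,0.15],[0,0,0,0.165,0,-0.002,0.15],[0,0,0,0.165,0,-0.002,0.15],[0,0,0,0.165,0,-0.002,0.15]]' 15;  python3 go.py 600.2 -305 34.5 -90
python3 - <<'E'
from cell import camera
import cv2
cv2.imwrite("pics/scene3.png",cv2.resize(camera("scene")[200:380,400:600,::-1],None,fx=3,fy=3))
E
```

```text
clock: 5.05
eef_pos: [600.4, -305.2, 43.3]
eef_rot: [3.02, 1.57, -0.123]
wrist_force: [0.3, -0.1, 0.2]
finger_gap: 32.7
tcp [ 600.4 -305.2   43.3] jaw -90.1 toolx [ 0.001 -0.    -1.   ] q1,q6 [-0.52  1.05] gap 32.7 t 5.05 F [ 0.3 -0.1  0.2]
k 0 row [-0.0006, -0.0003, -0.0] [0.0026, -0.0007, 0.0007] deg 0.1 mm 1
k 180 row [0.9994, -0.0001, 0.0005] [0.0026, -0.0007, 0.0007] deg 179.9 mm 1
```

View pics/scene3.png

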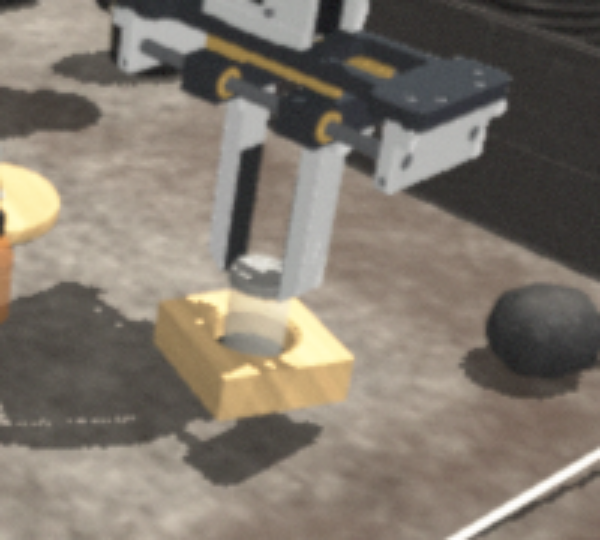

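```bash
python3 - <<'E'
from h import *
q=lambda P:((proj('scene',P)-[400,200])*3).round()
for n,P in dict(tipL=[600,-289,35],tipR=[600,-322,35],cap61=[600,-305,61],cap53=[600,-305,53],wellfl=[600,-305,10],rim=[600,-305,26],cb=[600,-305,20]).items(): print(n,q(P))
E
```

```text
tipL [228. 300.]
tipR [278. 329.]
cap61 [259. 271.]
cap53 [257. 284.]
wellfl [245. 354.]
rim [249. 328.]
cb [248. 338.]
```

```bash
python3 - <<'E'
from h import *
d=np.array([np.cos(np.radians(-66)),np.sin(np.radians(-66))])
for s in(-1,1):
  for o in (47,59):
    for t in (184,200): print(s,o,t,proj('scene',[*(np.array([222.5,-502.6])+s*o*d),t]).round())
for P in ([443,-283,51],[443,-283,0],[600,-305,26],[604,101,34]): print(proj('scene',P).round())
E
python3 - <<'E'
import cv2
im=cv2.imread('pics/scene1.png'); cv2.imwrite('pics/s1z.png',cv2.resize(im[180:380,340:540],None,fx=3,fy=3))
E
```

```text
-1 47 184 [331. 395.]
-1 47 200 [331. 379.]
-1 59 184 [318. 389.]
-1 59 200 [318. 374.]
1 47 184 [444. 444.]
1 47 200 [446. 428.]
1 59 184 [460. 451.]
1 59 200 [463. 435.]
[399. 323.]
[397. 352.]
[483. 309.]
[335. 217.]
```

View pics/s1z.png

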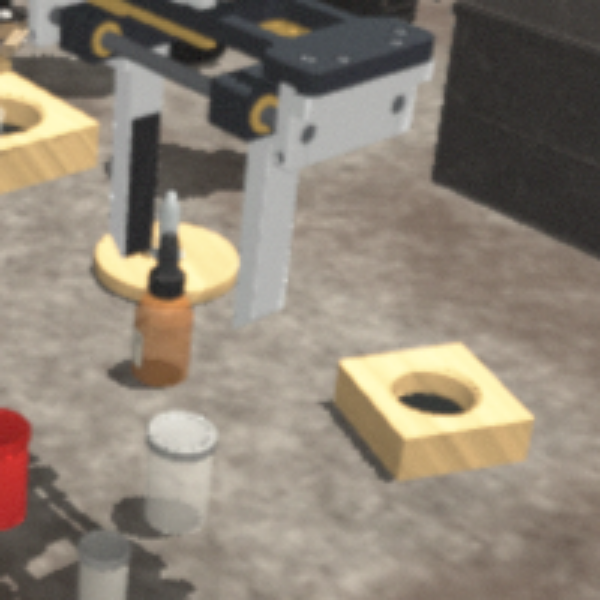

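```bash
python3 -m handwheel '[[0,0,0,0.004,0,0.001,0.15],[0,0,0,0.008,0,0.001,0.15],[0,0,0,0.008,0,0.001,0.15]]' 15;python3 -m handwheel '[[0,0,0,0.004,0,0,0.15],[0,0,0,0.008,0,0,0.15],[0,0,0,0.008,0,0,0.15]]' 15
```

```text
clock: 5.48
eef_pos: [600.7, -305.5, 42.6]
eef_rot: [2.811, 1.568, -0.332]
wrist_force: [-2.5, 1.8, 12.3]
finger_gap: 32.8
clock: 5.85
eef_pos: [601.5, -305.9, 42.5]
eef_rot: [2.712, 1.565, -0.431]
wrist_force: [-3.5, 1.6, 14.3]
finger_gap: 32.8
```

```bash
python3 -m handwheel '[[0,0,0,-0.003,0,0,0.15],[0,0,0,-0.003,0,0,0.2],[0,0,0,-0.003,0,0,0.5],[0,0,0,-0.003,0,0,0.6],[0,0,0,-0.003,0,0,0.6],[0,0,0,-0.1,0,0,0.6],[0,0,0,-0.3,0,0,0.6],[0,0,0,-0.3,0,0,0.6],[0,0,0,-0.3,0,0,0.6],[0,0,0,-0.3,0,0,0.6]]' 15;python3 go.py 436.3 -84 100 -90
python3 - <<'E'
from cell import camera
import cv2
cv2.imwrite("pics/scene4.png",cv2.resize(camera("scene")[200:380,400:600,::-1],None,fx=3,fy=3))
E
```

```text
clock: 7.1
eef_pos: [600.5, -305.4, 130.8]
eef_rot: [2.779, 1.567, -0.364]
wrist_force: [-0.4, 0.0, 0.6]
finger_gap: 56.5
tcp [ 600.5 -305.4  130.8] jaw -90.1 toolx [ 0.003 -0.001 -1.   ] q1,q6 [-0.53  1.05] gap 56.5 t 7.1 F [-0.4  0.   0.6]
k 0 row [-0.0006, -0.0011, -0.0004] [0.0732, -0.737, 0.5489] deg 0.2 mm 277
k 180 row [0.9994, -0.0006, 0.0017] [0.0732, -0.737, 0.5489] deg 179.9 mm 277
```

View pics/scene4.png

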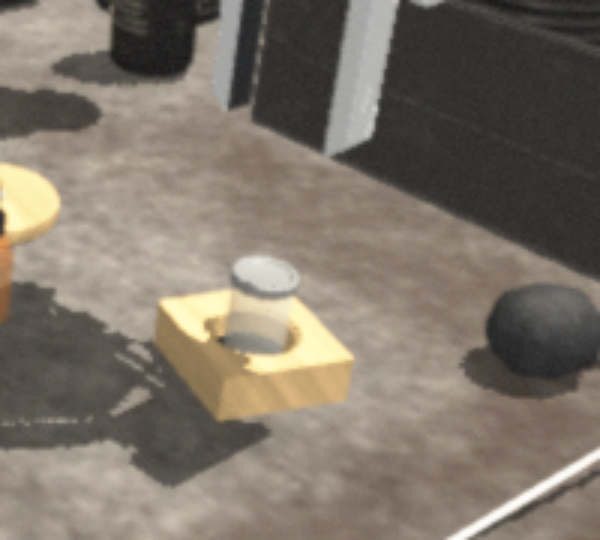

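```bash
python3 - <<'E'
import cv2
from h import *
im=cv2.imread('pics/scene0.png')
M=R.from_euler('xyz',[-1.62989923,1.56956972,1.92847197]).as_matrix(); p=np.array([222.5,-502.6,192.2])
for dx,c in ((8,(0,0,255)),(-11,(0,255,0))):
  for s in(-1,1):
    pts=[proj('scene',p+M@np.array([dx,s*y,z])) for y,z in((47,-8),(47,8),(59.5,8),(59.5,-8))]
    cv2.polylines(im,[np.round(pts).astype(int)],True,c,1)
cv2.imwrite('pics/s0z.png',cv2.resize(im[260:460,300:500],None,fx=3,fy=3,interpolation=cv2.INTER_NEAREST))
E
```

```text
(no output)
```

View pics/s0z.png

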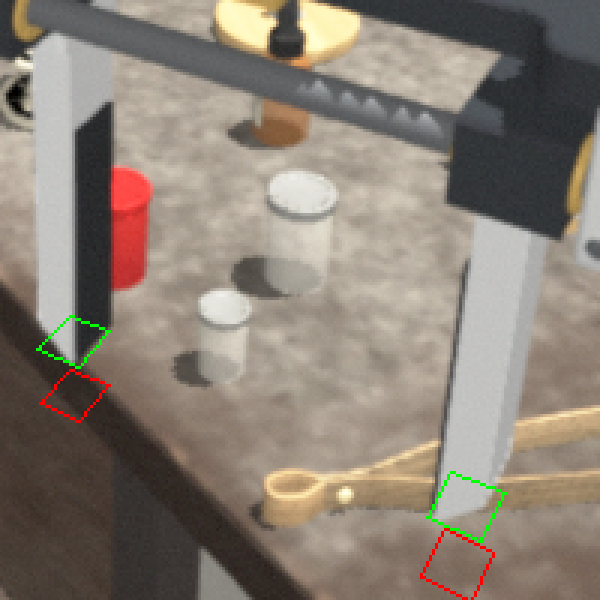

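```bash
python3 -m handwheel '[[0,0.001,0,0,-0.737,0.549,1],[0,0.001,0,0,-0.737,0.549,1],[0,0.001,0,0,-0.737,0.549,1],[0,0.001,0,0,-0.737,0.549,1],[0,0.001,0,0,-0.737,0.549,1],[0,0.001,0,0,-0.737,0.549,1],[0,-0.001,0,0.1,-0.737,0.549,1],[0,-0.001,0,0.2,-0.737,0.549,1],[0,-0.001,0,0.2,-0.737,0.549,1],[0,-0.001,0,0.2,-0.737,0.549,1]]' 15;python3 go.py 436.3 -84 4 -90
python3 - <<'E'
from cell import camera
import cv2
cv2.imwrite("pics/scene5.png",camera("scene")[:,:,::-1])
E
```

```text
clock: 8.4
eef_pos: [437.2, -84.6, 70.8]
eef_rot: [2.15, 1.569, -0.994]
wrist_force: [-0.1, 0.6, 0.3]
finger_gap: 93.8
tcp [437.2 -84.6  70.8] jaw -90.1 toolx [ 0.001 -0.002 -1.   ] q1,q6 [-0.27  1.3 ] gap 93.8 t 8.4 F [-0.1  0.6  0.3]
k 0 row [-0.0007, -0.0003, -0.0005] [0.1961, -0.0024, 0.0031] deg 0.2 mm 59
k 180 row [0.9993, -0.0008, 0.0005] [0.1961, -0.0024, 0.0031] deg 179.9 mm 59
```

View pics/scene5.png

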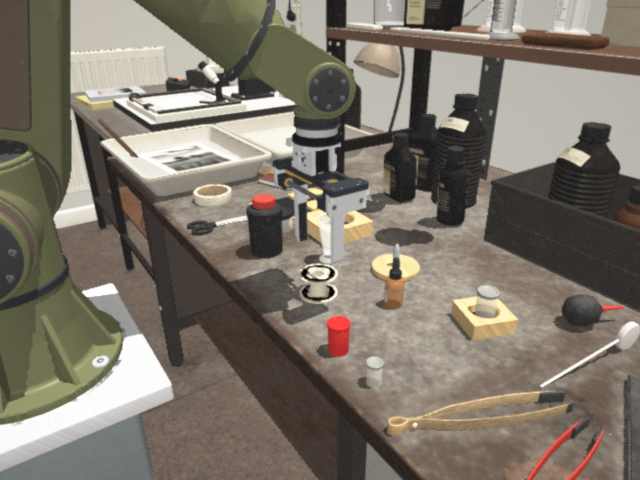

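```bash
python3 -m handwheel '[[0,0,0,0.06,-0.0024,0.003,1],[0,0,0,0.12,-0.0024,0.003,1],[0,0,0,0.17,-0.0024,0.003,1],[0,0,0,0.196,-0.0024,0.003,1],[0,0,0,0.196,-0.0024,0.003,1],[0,0,0,0.196,-0.0024,0.003,1]]' 15;python3 go.py 436.3 -84 4 -90
python3 - <<'E'
from cell import camera
import cv2
cv2.imwrite("pics/scene6.png",cv2.resize(camera("scene")[150:330,220:420,::-1],None,fx=3,fy=3))
E
```

```text
clock: 9.2
eef_pos: [436.8, -84.0, 12.8]
eef_rot: [2.48, 1.568, -0.663]
wrist_force: [0.6, -0.5, -0.9]
finger_gap: 94.1
tcp [436.8 -84.   12.8] jaw -90.1 toolx [ 0.003 -0.002 -1.   ] q1,q6 [-0.27  1.3 ] gap 94.1 t 9.2 F [ 0.6 -0.5 -0.9]
k 0 row [-0.0007, -0.0008, -0.0006] [0.0025, -0.0001, 0.0017] deg 0.2 mm 1
k 180 row [0.9993, -0.001, 0.0013] [0.0025, -0.0001, 0.0017] deg 179.9 mm 1
```

View pics/scene6.png

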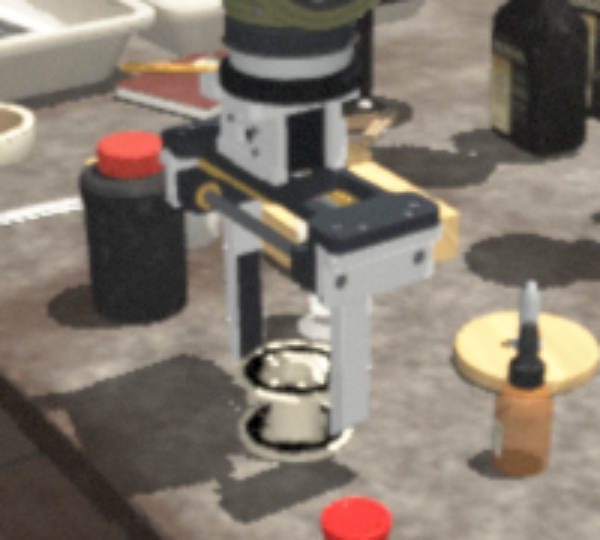

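```bash
python3 -m handwheel '[[0,0.001,0,0.01,0,0.001,1],[0,0.001,0,0.02,0,0.001,1],[0,0.001,0,0.027,0,0.001,1],[0,0.001,0,0.033,0,0.001,1],[0,0.001,0,0.033,0,0.001,1]]' 15;python3 go.py 436.3 -84 4 -90
python3 - <<'E'
from cell import camera
import cv2
cv2.imwrite("pics/scene7.png",cv2.resize(camera("scene")[200:330,250:380,::-1],None,fx=4,fy=4))
E
```

```text
clock: 9.88
eef_pos: [436.5, -84.0, 2.7]
eef_rot: [2.802, 1.565, -0.341]
wrist_force: [0.8, -0.5, -0.1]
finger_gap: 93.9
tcp [436.5 -84.    2.7] jaw -90.1 toolx [ 0.005 -0.002 -1.   ] q1,q6 [-0.27  1.3 ] gap 93.9 t 9.88 F [ 0.8 -0.5 -0.1]
k 0 row [-0.0007, -0.0017, -0.0006] [-0.0309, -0.0001, 0.0004] deg 0.4 mm 9
k 180 row [0.9993, -0.001, 0.0027] [-0.0309, -0.0001, 0.0004] deg 179.9 mm 9
```

View pics/scene7.png

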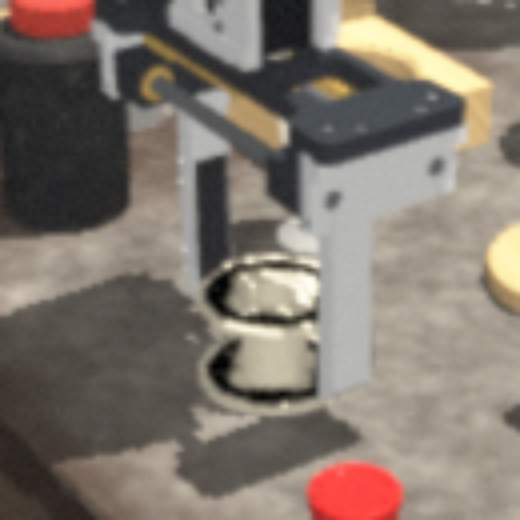

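```bash
python3 -m handwheel '[[0,-0.0017,0,0.006,0,0,1],[0,-0.0017,0,0.01,0,0,1],[0,-0.0017,0,0.014,0,0,1],[0,-0.0017,0,0.014,0,0,1]]' 15;python3 go.py 436.3 -84 4 -90;  python3 -m handwheel '[[0,-0.0,0,0.006,0,0,1],[0,0,0,0.012,0,0,1],[0,0,0,0.012,0,0,1]]'
```

```text
clock: 10.42
eef_pos: [436.5, -84.0, -1.5]
eef_rot: [1.622, 1.569, -1.521]
wrist_force: [0.2, 0.0, 0.0]
finger_gap: 93.9
tcp [436.5 -84.   -1.5] jaw -90.1 toolx [ 0.    -0.002 -1.   ] q1,q6 [-0.27  1.3 ] gap 93.9 t 10.43 F [0.2 0.  0. ]
k 0 row [-0.0007, -0.0, -0.0006] [-0.0449, -0.0001, 0.0005] deg 0.2 mm 13
k 180 row [0.9993, -0.001, 0.0] [-0.0449, -0.0001, 0.0005] deg 179.9 mm 13
clock: 10.8
eef_pos: [436.3, -84.0, -5.2]
eef_rot: [1.449, 1.569, -1.695]
wrist_force: [-0.1, 0.1, -0.5]
finger_gap: 94.0
```

```bash
 python3 -m handwheel '[[0,-0.0,0,0.005,0,0,1],[0,0,0,0.01,0,0,1],[0,0,0,0.01,0,0,1]]'; python3 -m handwheel '[[0,-0.0,0,0.005,0,0,1],[0,0,0,0.008,0,0,1],[0,0,0,0.008,0,0,1]]'
```

```text
clock: 11.18
eef_pos: [436.3, -84.0, -8.3]
eef_rot: [1.377, 1.569, -1.767]
wrist_force: [0.8, 0.8, -0.3]
finger_gap: 94.1
clock: 11.55
eef_pos: [436.3, -84.0, -10.8]
eef_rot: [1.3, 1.569, -1.844]
wrist_force: [-0.2, 0.3, 0.3]
finger_gap: 93.7
```

```bash
 python3 -m handwheel '[[0,-0.0,0,0.004,0,0,1],[0,0,0,0.006,0,0,1],[0,0,0,0.006,0,0,1]]'; 
python3 - <<'E'
from cell import camera
import cv2
cv2.imwrite("pics/scene8.png",cv2.resize(camera("scene")[200:330,250:380,::-1],None,fx=4,fy=4))
E
```

```text
clock: 11.92
eef_pos: [436.3, -84.0, -12.4]
eef_rot: [1.277, 1.569, -1.867]
wrist_force: [-1.9, 0.6, 5.6]
finger_gap: 94.0
```

View pics/scene8.png

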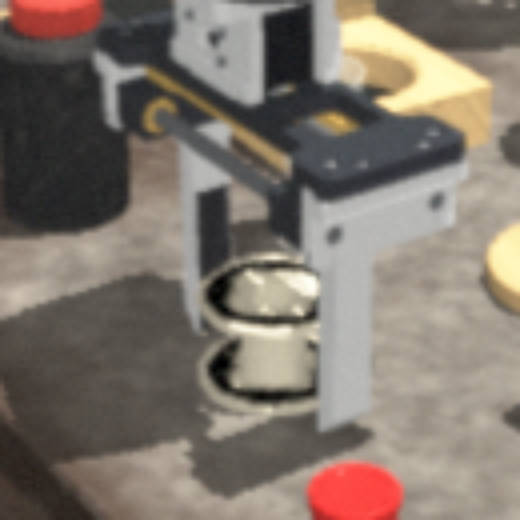

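```bash
sed -i 's/t+8/t-12/g' go.py; python3 -m handwheel '[[0,0,0,-0.012,0,0,1],[0,0,0,-0.012,0,0,1],[0,0,0,-0.012,0,0,0.5],[0,0,0,-0.012,0,0,0.5],[0,0,0,-0.012,0,0,0.5],[0,0,0,-0.012,0,0,0.5],[0,0,0,-0.012,0,0,0.5],[0,0,0,-0.012,0,0,0.5]]' 12; python3 go.py 598.4 -98.7 80 -90
```

```text
clock: 12.98
eef_pos: [436.3, -84.0, -8.8]
eef_rot: [1.3, 1.569, -1.844]
wrist_force: [-0.2, -0.3, -0.1]
finger_gap: 64.5
tcp [436.3 -84.   -8.8] jaw -90.1 toolx [-0.    -0.002 -1.   ] q1,q6 [-0.27  1.3 ] gap 64.5 t 12.97 F [-0.2 -0.3 -0.1]
k 0 row [-0.0007, 0.0002, -0.0005] [-0.2562, 0.0483, -0.5403] deg 0.2 mm 180
k 180 row [0.9993, -0.0009, -0.0002] [-0.2562, 0.0483, -0.5403] deg 179.9 mm 180
```

```bash
python3 -m handwheel '[[0,0,0,-0.06,0,0,0.5],[0,0,0,-0.15,0,0,0.5],[0,0,0,-0.256,0,-0.02,0.5],[0,0,0,-0.256,0.01,-0.14,0.5],[0,0,0,-0.256,0.03,-0.28,0.5],[0,0,0,-0.256,0.048,-0.42,0.5],[0,0,0,-0.256,0.048,-0.51,0.5],[0,0,0,-0.256,0.048,-0.54,0.5],[0,0,0,-0.256,0.048,-0.54,0.5],[0,0,0,-0.256,0.048,-0.54,0.5]]' 12; python3 go.py 598.4 -98.7 16 -90
python3 - <<'E'
from cell import camera
import cv2
for n in("scene","top"): cv2.imwrite(f"pics/{n}9.png",camera(n)[:,:,::-1])
E
```

```text
clock: 14.22
eef_pos: [597.5, -98.6, 68.0]
eef_rot: [1.088, 1.569, -2.056]
wrist_force: [-0.6, 0.1, -0.0]
finger_gap: 64.2
tcp [597.5 -98.6  68. ] jaw -90.1 toolx [-0.001 -0.002 -1.   ] q1,q6 [-0.22  1.35] gap 64.2 t 14.22 F [-0.6  0.1 -0. ]
k 0 row [-0.0007, 0.0003, -0.0005] [0.2133, 0.0, -0.0032] deg 0.2 mm 64
k 180 row [0.9993, -0.0008, -0.0004] [0.2133, 0.0, -0.0032] deg 179.9 mm 64
```

View pics/scene9.png

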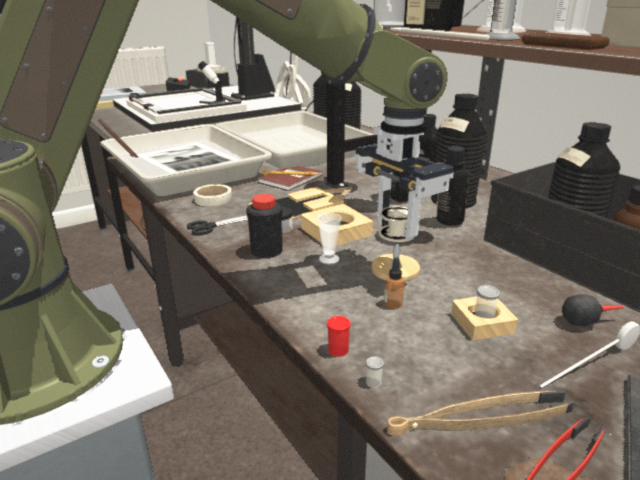

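View pics/top9.png

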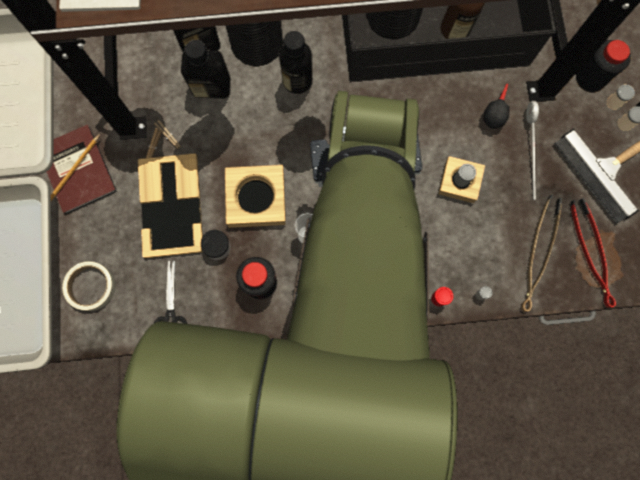

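```bash
python3 - <<'E'
from h import *
B=lambda U,V:((U+.5)/3.5-.5+310,(V+.5)/3.5-.5+150)
print(unproj('top',*B(171,119),53),unproj('top',*B(159,160),12))
print(unproj('top',465.5,175.5,61))
print(proj('scene',[598.4,-98.7,55]),proj('scene',[598.4,-98.7,116]),proj('scene',[598.4,-98.7,76]))
import cv2
im=cv2.imread('pics/scene9.png');cv2.imwrite('pics/s9z.png',cv2.resize(im[190:300,340:450],None,fx=5,fy=5,interpolation=2))
E
```

```text
[599.89342102 -98.85764502  53.        ] [588.87976744 -93.70735269  12.        ]
[ 594.07779189 -300.9995622    61.        ]
[395.46966856 243.81212095] [397.44424165 213.24150791] [396.13633127 233.49075697]
```

View pics/s9z.png

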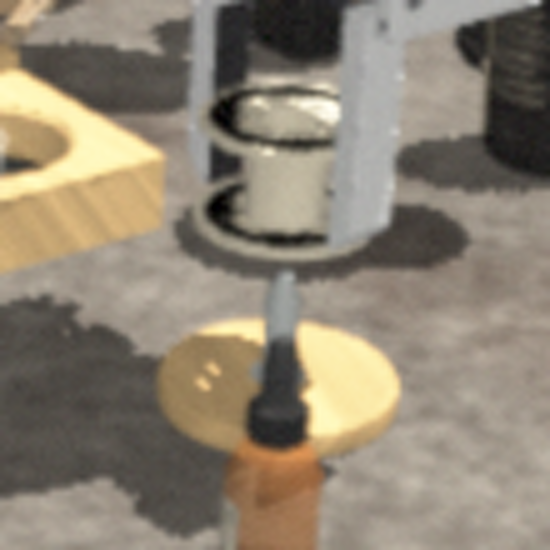

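```bash
python3 -m handwheel '[[0,0,0,0.03,0,-0.003,0.5],[0,0,0,0.06,0,-0.003,0.5],[0,0,0,0.09,0,-0.003,0.5],[0,0,0,0.12,0,-0.003,0.5],[0,0,0,0.15,0,-0.003,0.5],[0,0,0,0.18,0,-0.003,0.5],[0,0,0,0.2,0,-0.003,0.5],[0,0,0,0.212,0,-0.003,0.5],[0,0,0,0.215,0,-0.003,0.5],[0,0,0,0.215,0,-0.003,0.5]]' 12; python3 go.py 598.4 -98.7 16 -90
python3 - <<'E'
from cell import camera
import cv2
cv2.imwrite("pics/s10z.png",cv2.resize(camera('scene')[190:300,340:450,::-1],None,fx=5,fy=5,interpolation=2))
E
```

```text
clock: 15.58
eef_pos: [598.7, -98.8, 3.9]
eef_rot: [1.512, 1.569, -1.632]
wrist_force: [0.2, -0.2, -0.5]
finger_gap: 64.4
tcp [598.7 -98.8   3.9] jaw -90.1 toolx [-0.    -0.002 -1.   ] q1,q6 [-0.22  1.35] gap 64.4 t 15.57 F [ 0.2 -0.2 -0.5]
k 0 row [-0.0007, 0.0, -0.0006] [-0.0004, -0.0003, 0.0012] deg 0.2 mm 0
k 180 row [0.9993, -0.0009, -0.0001] [-0.0004, -0.0003, 0.0012] deg 179.9 mm 0
```

View pics/s10z.png

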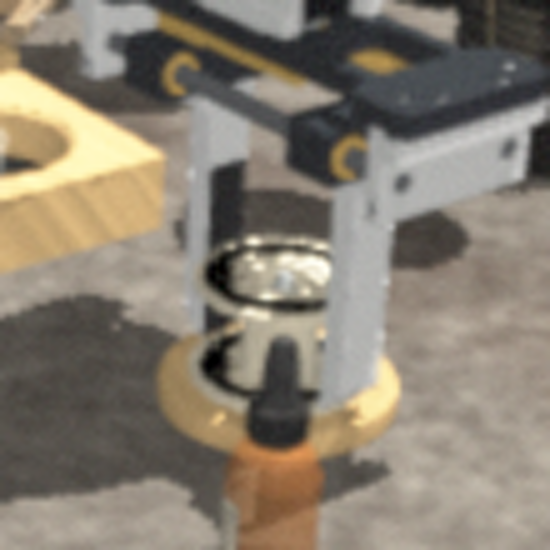

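```bash
python3 -m handwheel '[[0,0,0,0.002,0,0,0.5],[0,0,0,0.002,0,0,0.75],[0,0,0,0.002,0,0,0.9],[0,0,0,0.002,0,0,0.95],[0,0,0,0.002,0,0,0.95],[0,0,0,-0.1,0,0,0.95],[0,0,0,-0.25,0,0,0.95],[0,0,0,-0.4,0,0,0.95],[0,0,0,-0.4,0,0,0.95],[0,0,0,-0.4,0,0,0.95]]' 12; python3 go.py 436.7 105.4 135 -90
python3 - <<'E'
from cell import camera
import cv2
im=camera('scene')[:,:,::-1]
cv2.imwrite("pics/s11.png",im);cv2.imwrite("pics/s11z.png",cv2.resize(im[210:350,360:540],None,fx=4,fy=4,interpolation=2))
E
```

```text
clock: 16.88
eef_pos: [598.4, -98.5, 123.1]
eef_rot: [1.029, 1.569, -2.114]
wrist_force: [-0.3, -0.1, -0.8]
finger_gap: 89.2
tcp [598.4 -98.5 123.1] jaw -90.1 toolx [-0.001 -0.002 -1.   ] q1,q6 [-0.22  1.35] gap 89.2 t 16.88 F [-0.3 -0.1 -0.8]
k 0 row [-0.0007, 0.0003, -0.0005] [-0.0001, -0.6784, 0.5405] deg 0.2 mm 260
k 180 row [0.9993, -0.0008, -0.0005] [-0.0001, -0.6784, 0.5405] deg 179.9 mm 260
```

View pics/s11z.png

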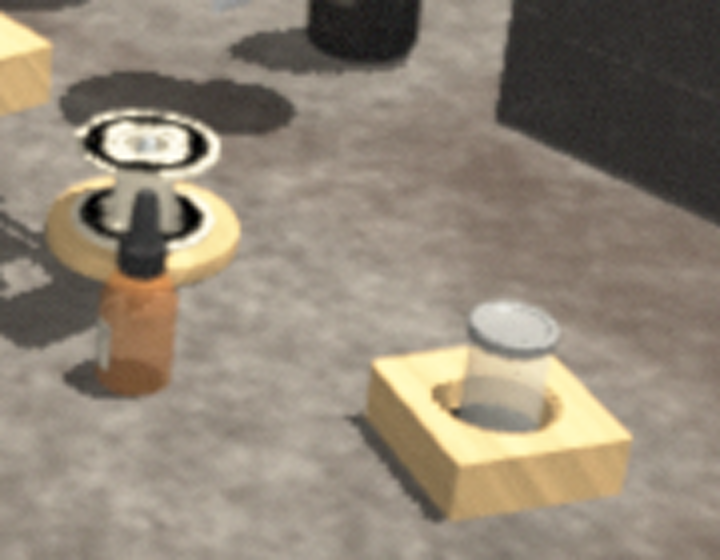

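```bash
python3 -m handwheel '[[0,0,0,0,-0.6784,0.5405,0.8],[0,0,0,0,-0.6784,0.5405,0.8],[0,0,0,0,-0.6784,0.5405,0.8],[0,0,0,0,-0.6784,0.5405,0.8],[0,0,0,0,-0.6784,0.5405,0.8],[0,0,0,0,-0.6784,0.5405,0.8],[0,0,0,0,-0.6784,0.5405,0.8],[0,0,0,0,-0.6784,0.5405,0.8]]' 12; python3 go.py 436.7 105.4 105 -90
python3 - <<'E'
from cell import camera
import cv2
im=camera('scene')[:,:,::-1]
cv2.imwrite("pics/s12z.png",cv2.resize(im[100:280,180:380],None,fx=3,fy=3,interpolation=2))
cv2.imwrite("pics/t12.png",camera('top')[:,:,::-1])
E
```

```text
clock: 17.92
eef_pos: [437.0, 104.6, 122.3]
eef_rot: [0.561, 1.568, -2.584]
wrist_force: [0.4, -0.2, -0.6]
finger_gap: 75.0
tcp [437.  104.6 122.3] jaw -90.2 toolx [-0.002 -0.002 -1.   ] q1,q6 [0.15 1.73] gap 75.0 t 17.93 F [ 0.4 -0.2 -0.6]
k 0 row [-0.0012, 0.0008, -0.0005] [0.0978, -0.0028, 0.0007] deg 0.3 mm 29
k 180 row [0.9988, -0.0008, -0.0012] [0.0978, -0.0028, 0.0007] deg 179.8 mm 29
```

View pics/s12z.png

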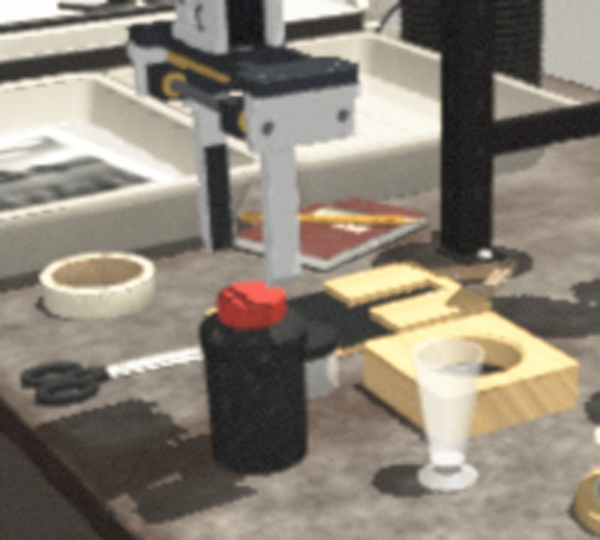

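View pics/t12.png

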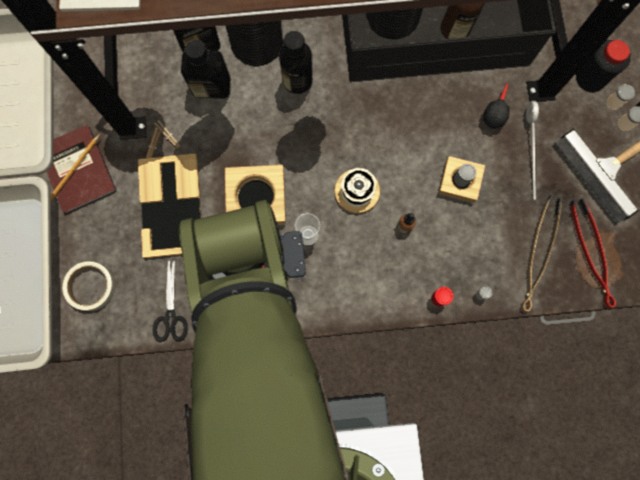

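```bash
python3 -m handwheel '[[-0.001,0.001,0,0.04,-0.003,0.001,0.8],[-0.001,0.001,0,0.08,-0.003,0.001,0.8],[-0.001,0.001,0,0.098,-0.003,0.001,0.8],[-0.001,0.001,0,0.098,-0.003,0.001,0.8],[-0.001,0.001,0,0.098,-0.003,0.001,0.3],[-0.001,0.001,0,0.098,-0.003,0.001,0.3],[-0.001,0.001,0,0.098,-0.003,0.001,0.3],[-0.001,0.001,0,0.098,-0.003,0.001,0.3],[-0.001,0.001,0,0.098,-0.003,0.001,0.3],[-0.001,0.001,0,0.098,-0.003,0.001,0.3]]' 35; python3 go.py 604 101.3 155 -90
python3 - <<'E'
from cell import camera
import cv2
from h import *
im=camera('scene')[:,:,::-1]
cv2.imwrite("pics/s13z.png",cv2.resize(im[100:280,180:380],None,fx=3,fy=3,interpolation=2))
im=cv2.imread("pics/t12.png")[140:220,320:500]
cv2.imwrite("pics/t12z.png",cv2.resize(im,None,fx=4,fy=4,interpolation=2))
for P in ([600.2,-305,26],[600.2,-305,61],[598.4,-98.7,52]):print(((proj('top',P)-[320,140]+.5)*4-.5).round())
E
```

```text
clock: 19.27
eef_pos: [436.6, 105.8, 93.2]
eef_rot: [2.273, 1.569, -0.868]
wrist_force: [0.9, 0.3, 1.2]
finger_gap: 43.5
tcp [436.6 105.8  93.2] jaw -90.0 toolx [ 0.001 -0.001 -1.   ] q1,q6 [0.16 1.73] gap 43.5 t 19.27 F [0.9 0.3 1.2]
k 0 row [-0.0001, -0.0004, -0.0004] [-0.1654, 0.015, -0.5583] deg 0.1 mm 175
k 180 row [0.9999, -0.0007, 0.0006] [-0.1654, 0.015, -0.5583] deg 180.0 mm 175
[572. 153.]
[590. 130.]
[155. 180.]
```

View pics/s13z.png

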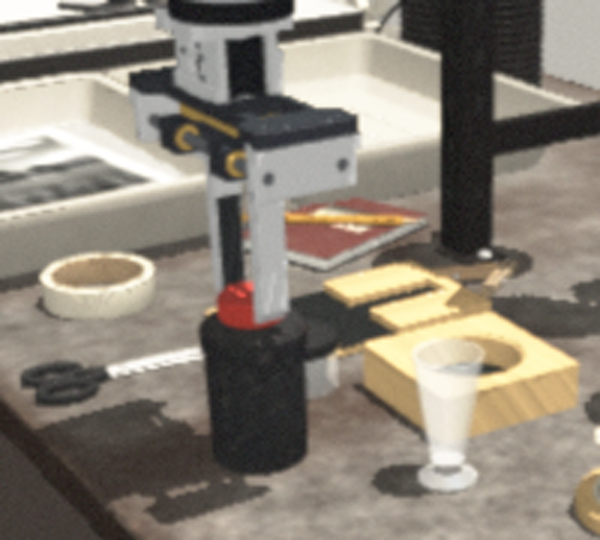

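View pics/t12z.png

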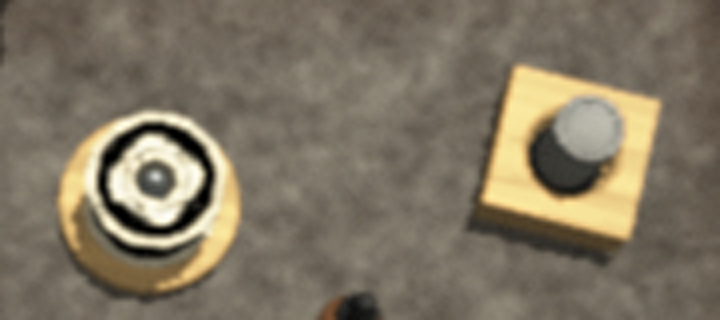

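```bash
python3 -m handwheel '[[0,0,0,-0.02,0,0,0.3],[0,0,0,-0.06,0,0,0.3],[0,0,0,-0.11,0,0,0.3],[0,0,0,-0.165,0,0,0.3],[0,0,0,-0.165,0,-0.04,0.3],[0,0,0,-0.165,0.005,-0.12,0.3],[0,0,0,-0.165,0.01,-0.22,0.3],[0,0,0,-0.165,0.015,-0.33,0.3],[0,0,0,-0.165,0.015,-0.43,0.3],[0,0,0,-0.165,0.015,-0.51,0.3],[0,0,0,-0.165,0.015,-0.558,0.3],[0,0,0,-0.165,0.015,-0.558,0.3]]' 35; python3 go.py 604 101.3 115.2 -90
python3 - <<'E'
from cell import camera
import cv2
from h import *
im=camera('scene')[:,:,::-1]
cv2.imwrite("pics/s14z.png",cv2.resize(im[80:280,220:420],None,fx=3,fy=3,interpolation=2))
E
```

```text
clock: 20.82
eef_pos: [604.4, 101.1, 141.7]
eef_rot: [1.503, 1.569, -1.639]
wrist_force: [-0.2, -0.1, -2.8]
finger_gap: 43.2
tcp [604.4 101.1 141.7] jaw -90.0 toolx [-0.    -0.002 -1.   ] q1,q6 [0.11 1.68] gap 43.2 t 20.82 F [-0.2 -0.1 -2.8]
k 0 row [-0.0002, 0.0, -0.0005] [0.1283, -0.001, 0.0014] deg 0.1 mm 38
k 180 row [0.9998, -0.0008, -0.0001] [0.1283, -0.001, 0.0014] deg 180.0 mm 38
```

View pics/s14z.png

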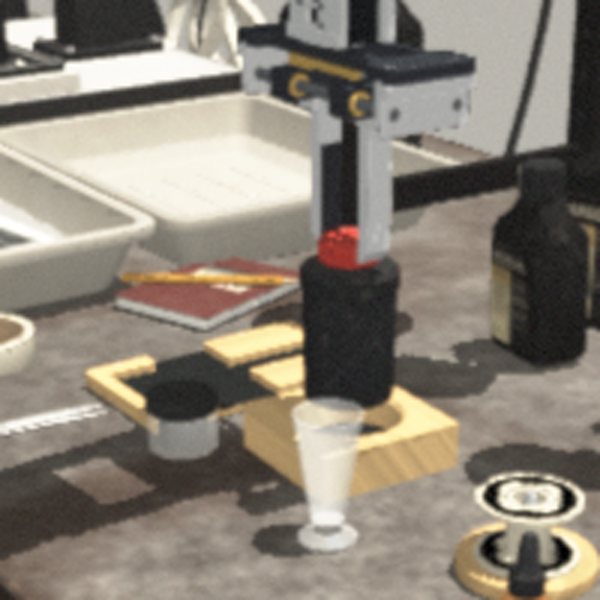

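```bash
python3 -m handwheel '[[0,0,0,0.02,-0.001,0.001,0.3],[0,0,0,0.04,-0.001,0.001,0.3],[0,0,0,0.06,-0.001,0.001,0.3],[0,0,0,0.08,-0.001,0.001,0.3],[0,0,0,0.1,-0.001,0.001,0.3],[0,0,0,0.115,-0.001,0.001,0.3],[0,0,0,0.125,-0.001,0.001,0.3],[0,0,0,0.127,-0.001,0.001,0.3],[0,0,0,0.127,-0.001,0.001,0.3]]' 35; python3 go.py 604 101.3 115.2 -90
python3 - <<'E'
from cell import camera
import cv2
from h import *
im=camera('scene')[:,:,::-1]
cv2.imwrite("pics/s15z.png",cv2.resize(im[80:280,220:420],None,fx=3,fy=3,interpolation=2))
E
```

```text
clock: 22.0
eef_pos: [603.6, 101.4, 103.9]
eef_rot: [1.588, 1.569, -1.554]
wrist_force: [-0.9, -0.2, -2.2]
finger_gap: 43.1
tcp [603.6 101.4 103.9] jaw -90.0 toolx [ 0.    -0.001 -1.   ] q1,q6 [0.11 1.68] gap 43.1 t 22.0 F [-0.9 -0.2 -2.2]
k 0 row [-0.0001, -0.0, -0.0005] [0.0024, 0.0005, -0.0014] deg 0.1 mm 1
k 180 row [0.9999, -0.0007, 0.0] [0.0024, 0.0005, -0.0014] deg 180.0 mm 1
```

View pics/s15z.png

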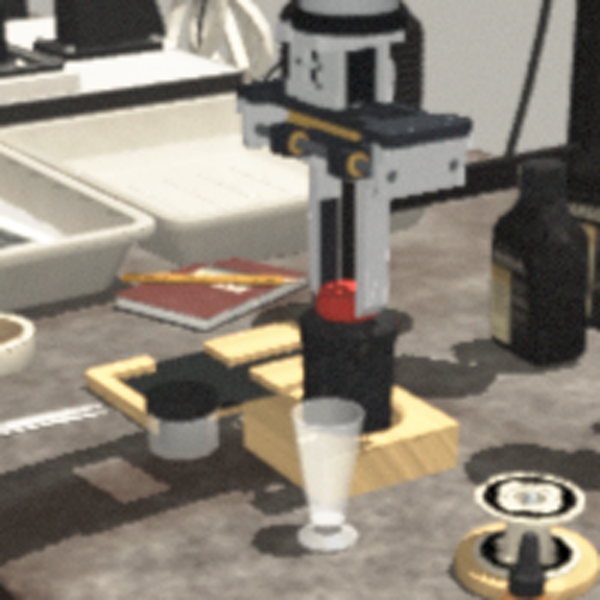

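Tank is in the well and nearly on the floor. Next I touch down and release.

```bash
python3 -m handwheel '[[0,0,0,0.002,0,-0.001,0.3],[0,0,0,0.005,0,-0.001,0.3],[0,0,0,0.005,0,-0.001,0.3]]' 35; python3 -m handwheel '[[0,0,0,0,0,0,0.47],[0,0,0,0,0,0,0.6],[0,0,0,0,0,0,0.75],[0,0,0,0,0,0,0.75],[0,0,0,-0.04,0,0,0.75],[0,0,0,-0.1,0,0,0.75],[0,0,0,-0.2,0,0,0.75],[0,0,0,-0.2,0,0,0.75],[0,0,0,-0.2,0,0,0.75]]' 20; python3 go.py 401.4 280 90 -93
```

```text
clock: 22.42
eef_pos: [604.3, 101.5, 103.2]
eef_rot: [2.37, 1.569, -0.772]
wrist_force: [-1.0, 0.5, 4.9]
finger_gap: 43.4
clock: 23.55
eef_pos: [604.0, 101.6, 163.1]
eef_rot: [2.29, 1.569, -0.852]
wrist_force: [-0.5, 0.2, -0.1]
finger_gap: 70.6
tcp [604.  101.6 163.1] jaw -90.0 toolx [ 0.001 -0.001 -1.   ] q1,q6 [0.11 1.68] gap 70.6 t 23.55 F [-0.5  0.2 -0.1]
k 0 row [0.0166, -0.0004, -0.0004] [0.282, -0.5949, 0.6757] deg 3.0 mm 283
k 180 row [-0.9834, 0.0006, -0.0006] [0.282, -0.5949, 0.6757] deg 177.0 mm 283
```

```bash
python3 -m handwheel '[[0.0166,0,0,0,-0.595,0.678,0.6],[0.0166,0,0,0,-0.595,0.678,0.6],[0.0166,0,0,0,-0.595,0.678,0.6],[0.0166,0,0,0,-0.595,0.678,0.6],[0.0166,0,0,0,-0.595,0.678,0.6],[0.0166,0,0,0,-0.595,0.678,0.6],[0.0166,0,0,0.1,-0.595,0.678,0.6],[0.0166,0,0,0.25,-0.595,0.678,0.6],[0.0166,0,0,0.282,-0.595,0.678,0.6],[0.0166,0,0,0.282,-0.595,0.678,0.6]]' 20; python3 go.py 400.5 280 3 -93
python3 - <<'E'
from cell import camera
import cv2
from h import *
im=camera('scene')[:,:,::-1]
cv2.imwrite("pics/s16z.png",cv2.resize(im[100:280,160:360],None,fx=3,fy=3,interpolation=2))
cv2.imwrite("pics/t16.png",camera('top')[:,:,::-1])
E
```

```text
clock: 24.8
eef_pos: [401.3, 279.6, 78.3]
eef_rot: [1.997, 1.569, -1.198]
wrist_force: [0.3, 0.2, -0.1]
finger_gap: 56.5
tcp [401.3 279.6  78.3] jaw -93.0 toolx [ 0.001 -0.002 -1.   ] q1,q6 [0.53 2.16] gap 56.5 t 24.8 F [ 0.3  0.2 -0.1]
k 0 row [-0.0003, -0.0002, -0.0005] [0.2908, -0.0015, 0.0029] deg 0.1 mm 87
k 180 row [0.9997, -0.0008, 0.0004] [0.2908, -0.0015, 0.0029] deg 180.0 mm 87
```

View pics/s16z.png

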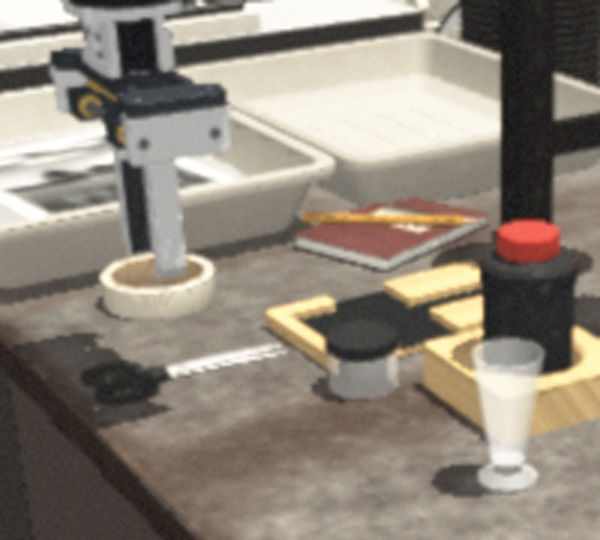

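View pics/t16.png

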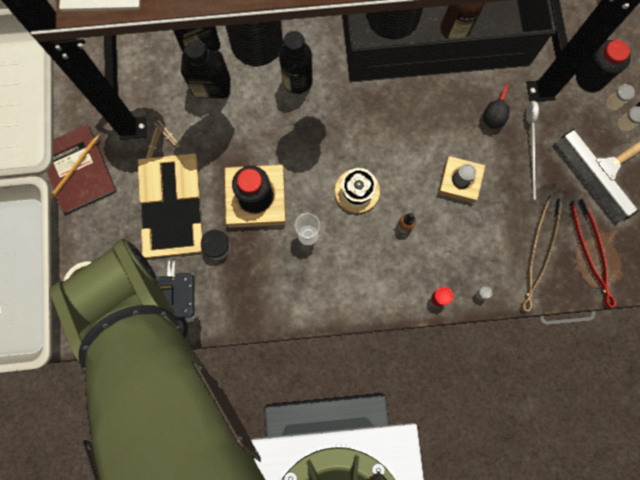

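```bash
python3 - <<'E'
from h import *
print(unproj('top',113,288,30),proj('top',[604,101.3,126]))
E
python3 -m handwheel '[[0,0,0,0.06,-0.0015,0.003,0.45],[0,0,0,0.14,-0.0015,0.003,0.45],[0,0,0,0.21,-0.0015,0.003,0.45],[0,0,0,0.26,-0.0015,0.003,0.45],[0,0,0,0.282,-0.0015,0.003,0.45],[0,0,0,0.29,-0.0015,0.003,0.45],[0,0,0,0.292,-0.0015,0.003,0.45],[0,0,0,0.292,-0.0015,0.003,0.45]]' 20; python3 go.py 400.5 280 2 -93
python3 - <<'E'
from cell import camera
import cv2
from h import *
im=camera('scene')[:,:,::-1]
cv2.imwrite("pics/s17z.png",cv2.resize(im[160:260,160:280],None,fx=5,fy=5,interpolation=2))
E
```

```text
[448.13007101 379.69797336  30.        ] [249.07587441 179.77450802]
clock: 25.9
eef_pos: [401.3, 280.8, -7.8]
eef_rot: [-3.081, 1.567, 0.008]
wrist_force: [0.1, -0.7, 0.1]
finger_gap: 42.6
tcp [401.3 280.8  -7.8] jaw -93.0 toolx [ 0.003  0.    -1.   ] q1,q6 [0.54 2.16] gap 42.6 t 25.9 F [ 0.1 -0.7  0.1]
k 0 row [-0.0001, -0.0011, 0.0001] [0.0073, 0.0029, 0.0025] deg 0.2 mm 2
k 180 row [0.9999, 0.0001, 0.0017] [0.0073, 0.0029, 0.0025] deg 180.0 mm 2
```

View pics/s17z.png

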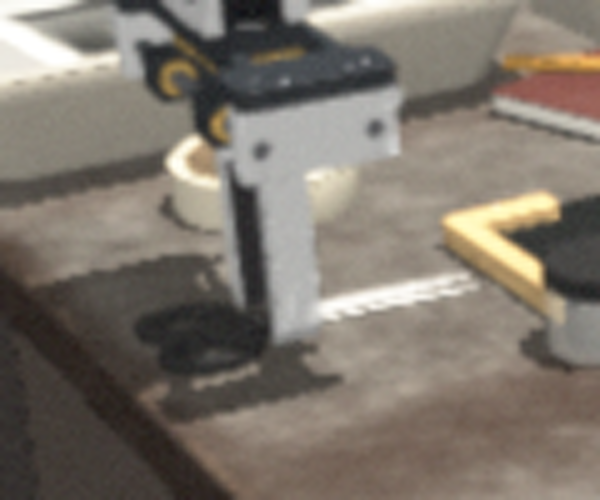

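```bash
python3 -m handwheel '[[0,-0.001,0,0.004,0.002,0,0.45],[0,-0.001,0,0.008,0.002,0,0.45],[0,-0.001,0,0.008,0.002,0,0.3],[0,-0.001,0,0.008,0.002,0,0.05],[0,-0.001,0,0.008,0.002,0,0.05],[0,-0.001,0,0.008,0.002,0,0.05],[0,-0.001,0,0.008,0.002,0,0.05],[0,-0.001,0,0.008,0.002,0,0.05]]' 30; python3 go.py 400.5 280 2 -93
```

```text
clock: 26.95
eef_pos: [401.2, 280.2, -10.2]
eef_rot: [-2.451, 1.571, 0.637]
wrist_force: [-0.3, 0.1, -0.5]
finger_gap: 15.1
tcp [401.2 280.2 -10.2] jaw -93.0 toolx [ 0.  0. -1.] q1,q6 [0.53 2.16] gap 15.1 t 26.95 F [-0.3  0.1 -0.5]
k 0 row [-0.0001, -0.0001, 0.0] [-0.0008, 0.0008, 0.0023] deg 0.0 mm 1
k 180 row [0.9999, 0.0001, 0.0001] [-0.0008, 0.0008, 0.0023] deg 180.0 mm 1
```

```bash
python3 go.py 587.2 270.7 60 -90.2; python3 -m handwheel '[[0,0,0,-0.02,0,0,0.05],[0,0,0,-0.06,0,0,0.05],[0,0,0,-0.12,0,0,0.05],[0,0,0,-0.18,0,0,0.05],[0,0,0,-0.18,0,0,0.05]]' 30; python3 go.py 587.2 270.7 60 -90.2
python3 - <<'E'
from cell import camera
import cv2
from h import *
im=camera('scene')[:,:,::-1]
cv2.imwrite("pics/s18z.png",cv2.resize(im[140:260,160:310],None,fx=4,fy=4,interpolation=2))
E
```

```text
tcp [401.2 280.2 -10.2] jaw -93.0 toolx [ 0.  0. -1.] q1,q6 [0.53 2.16] gap 15.1 t 26.95 F [-0.3  0.1 -0.5]
k 0 row [-0.0157, -0.0001, 0.0] [-0.1941, -0.0011, -0.6208] deg 2.8 mm 195
k 180 row [0.9843, 0.0001, 0.0001] [-0.1941, -0.0011, -0.6208] deg 177.2 mm 195
clock: 27.58
eef_pos: [402.0, 280.6, 45.3]
eef_rot: [-2.55, 1.568, 0.539]
wrist_force: [-0.1, 0.2, -0.2]
finger_gap: 15.3
tcp [402.  280.6  45.3] jaw -93.0 toolx [ 0.003  0.002 -1.   ] q1,q6 [0.53 2.16] gap 15.3 t 27.57 F [-0.1  0.2 -0.2]
k 0 row [-0.0157, -0.0009, 0.0006] [-0.0072, 0.0005, -0.6184] deg 2.8 mm 186
k 180 row [0.9843, 0.0009, 0.0014] [-0.0072, 0.0005, -0.6184] deg 177.2 mm 186
```

View pics/s18z.png

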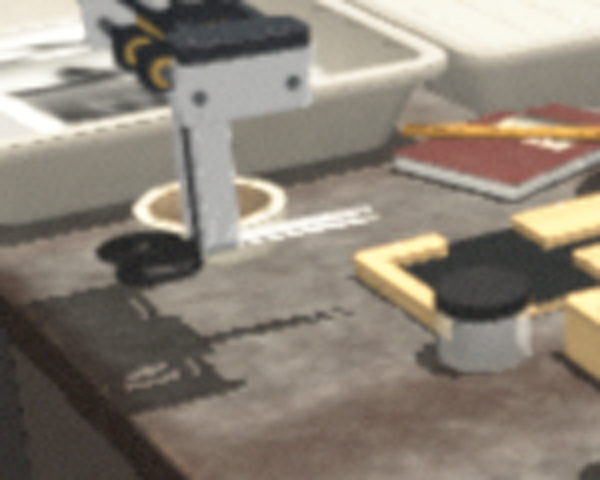

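Scissors are held level. Carrying them over the board.

```bash
python3 -m handwheel '[[-0.004,-0.001,0,-0.007,0,-0.05,0.05],[-0.008,-0.001,0,-0.007,0,-0.15,0.05],[-0.0157,-0.001,0,-0.007,0,-0.27,0.05],[-0.0157,-0.001,0,-0.007,0,-0.39,0.05],[-0.0157,-0.001,0,-0.007,0,-0.5,0.05],[-0.0157,-0.001,0,-0.007,0,-0.58,0.05],[-0.0157,-0.001,0,-0.007,0,-0.618,0.05],[-0.0157,-0.001,0,-0.007,0,-0.618,0.05],[-0.0157,-0.001,0,-0.007,0,-0.618,0.05]]' 30; python3 go.py 587.2 270.7 25 -90.2
python3 - <<'E'
from cell import camera
import cv2
from h import *
im=camera('scene')[:,:,::-1]
cv2.imwrite("pics/s19z.png",cv2.resize(im[120:260,220:400],None,fx=4,fy=4,interpolation=2))
cv2.imwrite("pics/t19.png",cv2.resize(camera('top')[100:300,100:300,::-1],None,fx=3,fy=3))
E
```

```text
clock: 28.75
eef_pos: [586.0, 270.7, 46.5]
eef_rot: [-0.329, 1.568, 2.81]
wrist_force: [0.2, 0.8, -0.8]
finger_gap: 15.1
tcp [586.  270.7  46.5] jaw -90.2 toolx [-0.002  0.001 -1.   ] q1,q6 [0.38 1.95] gap 15.1 t 28.75 F [ 0.2  0.8 -0.8]
k 0 row [0.0002, 0.0007, 0.0002] [0.1117, -0.0, -0.0044] deg 0.1 mm 34
k 180 row [-0.9998, -0.0004, 0.0012] [0.1117, -0.0, -0.0044] deg 180.0 mm 34
```

View pics/s19z.png

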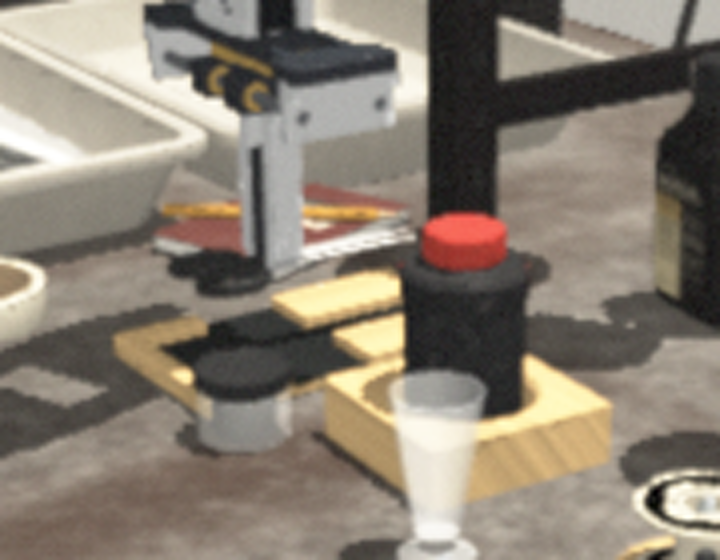

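View pics/t19.png

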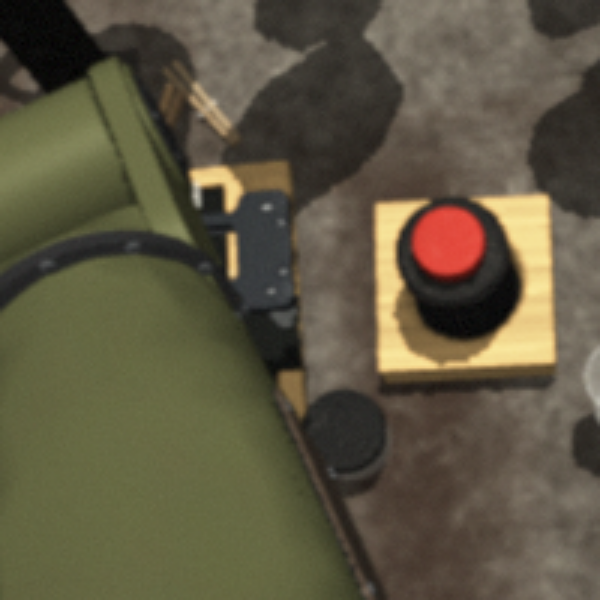

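```bash
python3 -m handwheel '[[0,0.0007,0,0.03,0,-0.0044,0.05],[0,0.0007,0,0.06,0,-0.0044,0.05],[0,0.0007,0,0.09,0,-0.0044,0.05],[0,0.0007,0,0.115,0,-0.0044,0.05],[0,0.0007,0,0.13,0,-0.0044,0.05],[0,0.0007,0,0.145,0,-0.0044,0.05],[0,0.0007,0,0.155,0,-0.0044,0.05],[0,0.0007,0,0.163,0,-0.0044,0.05],[0,0.0007,0,0.163,0,-0.0044,0.05]]' 30; python3 go.py 587.2 270.7 8 -90.2
python3 - <<'E'
from cell import camera
import cv2
from h import *
im=camera('scene')[:,:,::-1]
cv2.imwrite("pics/s20z.png",cv2.resize(im[120:260,220:400],None,fx=4,fy=4,interpolation=2))
E
```

```text
clock: 29.98
eef_pos: [587.3, 270.8, -2.1]
eef_rot: [-1.906, 1.57, 1.233]
wrist_force: [-0.3, -0.1, -0.5]
finger_gap: 15.1
tcp [587.3 270.8  -2.1] jaw -90.2 toolx [ 0.     0.001 -1.   ] q1,q6 [0.38 1.95] gap 15.1 t 29.98 F [-0.3 -0.1 -0.5]
k 0 row [0.0002, -0.0001, 0.0003] [0.0062, 0.0004, 0.0002] deg 0.1 mm 2
k 180 row [-0.9998, -0.0004, -0.0002] [0.0062, 0.0004, 0.0002] deg 180.0 mm 2
```

View pics/s20z.png

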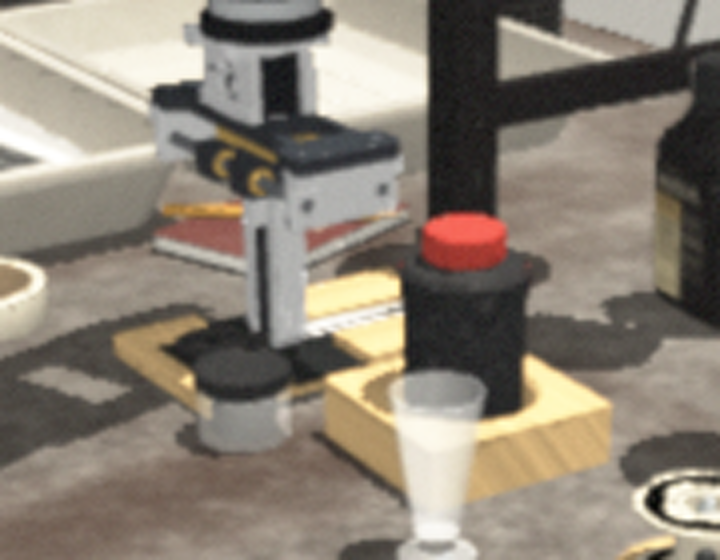

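```bash
python3 -m handwheel '[[0,0,0,0.003,0,0,0.05],[0,0,0,0.007,0,0,0.05],[0,0,0,0.007,0,0,0.05]]' 30; python3 -m handwheel '[[0,0,0,0,0,0,0.2],[0,0,0,0,0,0,0.35],[0,0,0,0,0,0,0.45],[0,0,0,0,0,0,0.45],[0,0,0,-0.05,0,0,0.45],[0,0,0,-0.15,0,0,0.45],[0,0,0,-0.35,0,0,0.45],[0,0,0,-0.5,0,0,0.45],[0,0,0,-0.5,0,0,0.45],[0,0,0,-0.5,0,0,0.45]]' 20; python3 go.py 400 100 200 -90.2
python3 - <<'E'
from cell import camera
import cv2
from h import *
im=camera('scene')[:,:,::-1]
cv2.imwrite("pics/s21z.png",cv2.resize(im[120:260,220:400],None,fx=4,fy=4,interpolation=2))
E
```

```text
clock: 30.4
eef_pos: [587.4, 270.8, -4.1]
eef_rot: [-2.119, 1.57, 1.02]
wrist_force: [1.2, 0.1, -1.1]
finger_gap: 15.1
clock: 31.65
eef_pos: [587.0, 270.6, 145.7]
eef_rot: [-1.617, 1.57, 1.522]
wrist_force: [-0.4, -0.6, 0.5]
finger_gap: 42.2
tcp [587.  270.6 145.7] jaw -90.2 toolx [ 0.     0.001 -1.   ] q1,q6 [0.37 1.95] gap 42.2 t 31.65 F [-0.4 -0.6  0.5]
k 0 row [0.0002, -0.0, 0.0003] [-0.1416, 0.5703, 0.6216] deg 0.1 mm 257
k 180 row [-0.9998, -0.0004, -0.0] [-0.1416, 0.5703, 0.6216] deg 180.0 mm 257
```

View pics/s21z.png

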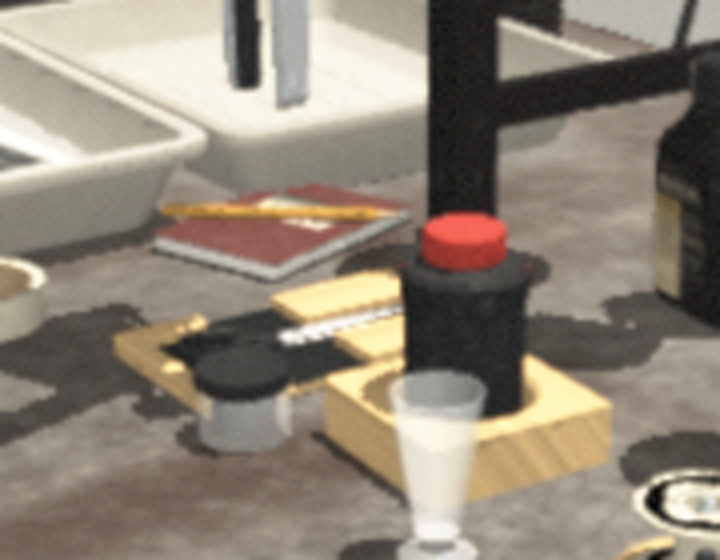

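Move off for a clear top view.

```bash
python3 -m handwheel '[[0,0,0,-0.14,0.57,0.62,0.45],[0,0,0,-0.14,0.57,0.62,0.45],[0,0,0,-0.14,0.57,0.62,0.45],[0,0,0,-0.14,0.57,0.62,0.45],[0,0,0,-0.14,0.57,0.62,0.45],[0,0,0,-0.14,0.57,0.62,0.45],[0,0,0,-0.14,0.57,0.62,0.45],[0,0,0,-0.14,0.57,0.62,0.45]]' 20
python3 - <<'E'
from cell import camera
import cv2
from h import *
im=camera('top')[:,:,::-1]
cv2.imwrite("pics/t22.png",im)
c=im[145:265,130:290].copy()
cv2.imwrite("pics/t22z.png",cv2.resize(c,None,fx=5,fy=5,interpolation=2))
q=lambda P:((proj('top',P)-[130,145]+.5)*5-.5).round()
print('tip',q([604.2+78,270.7,10]),'bow end',q([604.2-78,270.7,10]),'capt',q([604,101.3,126]))
E
```

```text
clock: 32.7
eef_pos: [400.6, 100.5, 186.4]
eef_rot: [-0.052, 1.568, 3.087]
wrist_force: [-1.8, -0.6, -0.1]
finger_gap: 42.4
tip [192. 115.] bow end [210. 497.] capt [597. 176.]
```

View pics/t22.png

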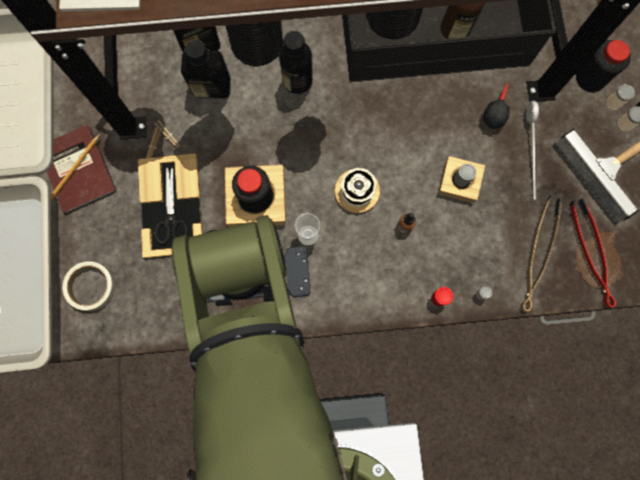

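View pics/t22z.png

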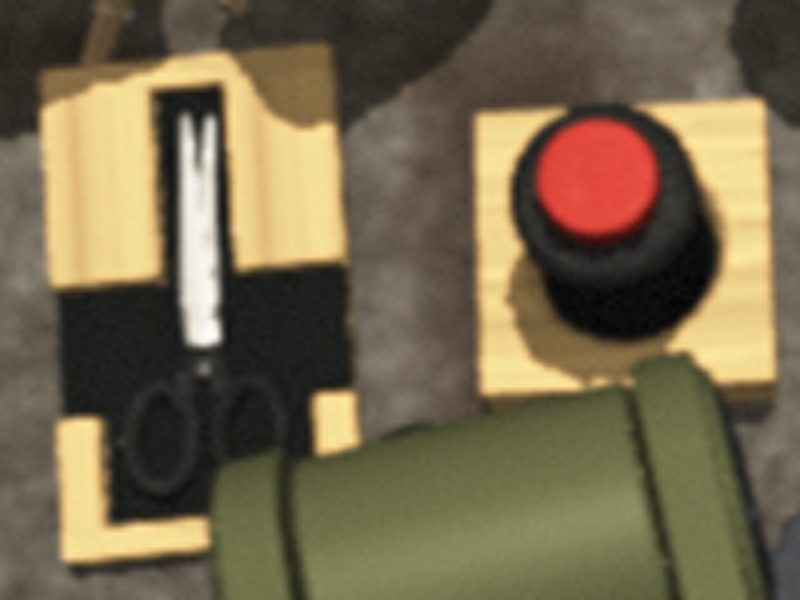

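```bash
python3 -c "
from cell import order,telemetry
s=telemetry.read_state();print(s['clock'],s['qd'].round(3))
print(order.sign_off())"
```

```text
32.75 [-0.002 -0.01   0.004  0.     0.002  0.001]
the job is handed in; nothing more can be done
None
```

I put all four things home in their stands and handed the job in at about 33 s, of the 106 s allowed. No verdict was reported.

**Last checks from the top camera:**
- **Canister, reel and tank:** their tops appear within about 1 mm of where they should be when seated. I felt the canister and the tank touch the floors of their wells before I let go.
- **Reel:** it sits flat on its base with the spindle showing through the bore.
- **Scissors:** they lie in the cut-out with the bows at the wide end. The tip is about 3 mm off the centre line and the angle off by about 1.5°. The wrist force showed no clear touch at release, so I take them to be on the floor from the picture and the gripper height. The arm hid part of the right-hand bow in that picture.
- **Measure and dropper bottle:** both look unmoved. The red and small canisters were left alone.
- **Arm:** it ended clear of everything.

**A disagreement:** the fingertips turned out to be about 12 mm behind the reported tool point, not 8 mm ahead of it as described. The scene pictures showed this, and touching the bench beside the reel confirmed it. I gripped the canister before finding this, so it was held near its cap, but it went in safely. I corrected for it in the later grips.

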